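Hang the spanner and the scraper on the sloping tool stand

TASK

Tidy the bench: hang both tools by their eyes on the sloping tool stand, the ring spanner on the thick peg and the scraper on the thin peg. Each eye must be pushed right down its peg so that the tool lies flat on the board with its handle hanging down the slope; leave the spool, the jar and the carton where they are.

Things in the scene. Friction and masses are not known exactly. Their poses are not given: they have to be found in the camera images.
- stand: Fixed wooden stand like a small lectern, 240 wide. Origin: centre of its underside on the bench; x towards its high rear edge. Its flat board, 200 x 240 (y), rises at 35 degrees from horizontal, from the low front edge (x -83, z 80 mm) to the high rear edge (x 81, z 195). Two pegs stand square to the board, so they lean 35 degrees from vertical towards the front (-x).
- thick_peg_root (a point): Foot of the thick steel peg, on its axis in the board's face, 165 mm up the slope and 60 mm left or right of the board's middle (the pegs trade places). z along the peg away from the board, x straight up the slope, y level. Peg diameter 20 mm, length 42 mm, the last 9 mm tapering to 13 mm.
- thin_peg_root (a point): Foot of the thin steel peg, 120 mm from the thick one at the same height. Same frame. Diameter 10 mm, length 42 mm, the last 9 mm tapering to 3 mm.
- spanner: Larger tool, lying flat on the bench: steel ring spanner, 180 long, 10 thick; a ring (41 outside, hole 25 mm) at one end, an open jaw (36 wide) at the other, between them a black grip 85 long, 26 wide, 16 high. Origin: middle of the grip, on the underside; x towards the ring, z out of the upper face. Underside flat throughout. About 0.22 kg.
- spanner_eye (a point): Centre of the spanner's ring hole, at the level of the underside, 75 mm from the spanner's origin along its x. Axes as the spanner's.
- scraper: Smaller tool, lying flat on the bench: steel scraper, 130 long, 10 thick; an eye (27 outside, hole 15 mm) at one end, a flat blade 40 wide at the other, between them a black grip 65 long, 22 wide, 16 high. Origin: middle of the grip, on the underside; x towards the eye, z out of the upper face. Underside flat throughout. About 0.10 kg.
- scraper_eye (a point): Centre of the scraper's eye hole, at the level of the underside, 60 mm from the scraper's origin along its x. Axes as the scraper's.
- spool: Bystander: metal solder spool standing upright, 56 mm diameter, 55 high. Origin: centre of its underside.
- flux_jar: Bystander: low jar with white lid, 52 mm diameter, 34 high. Origin: centre of its underside.
- carton: Bystander: small cardboard carton 70 x 45 x 28 high. Origin: centre of its underside.
There are look-alikes about, which are no part of the job. Leave any red look-alike of the spanner alone.

How it is judged (in metres and radians):
At the end, for the whole second after the job is handed in: Spanner on the thick peg, scraper on the thin peg: each eye centre within 6 mm of the peg's axis up and across the slope, its underside at most 6 mm off the board, the tool flat to the board within 0.12 rad, handle down the slope within 0.6 rad, both at rest (x of spanner_eye in the frame of thick_peg_root between -0.006 and 0.006 m and y of spanner_eye in the frame of thick_peg_root between -0.006 and 0.006 m and z of spanner_eye in the frame of thick_peg_root between -0.004 and 0.006 m and angle between the z axis of spanner and the z axis of thick_peg_root, either way round below 0.12 rad and angle between the x axis of spanner and the x axis of thick_peg_root, either way round below 0.6 rad and x of spanner in the frame of thick_peg_root below -0.03 m and linear speed of each of spanner, scraper below 0.02 m/s and angular speed of each of spanner, scraper below 0.2 rad/s and x of scraper_eye in the frame of thin_peg_root between -0.006 and 0.006 m and y of scraper_eye in the frame of thin_peg_root between -0.006 and 0.006 m and z of scraper_eye in the frame of thin_peg_root between -0.004 and 0.006 m and angle between the z axis of scraper and the z axis of thin_peg_root, either way round below 0.12 rad and angle between the x axis of scraper and the x axis of thin_peg_root, either way round below 0.6 rad and x of scraper in the frame of thin_peg_root below -0.03 m); the robot touches nothing.
It fails at once if the spool is moved by more than 30 mm (distance of spool from where it was at the start of the episode above 0.03 m).
It fails at once if the jar is moved by more than 30 mm (distance of flux_jar from where it was at the start of the episode above 0.03 m).
It fails at once if the carton is moved by more than 30 mm (distance of carton from where it was at the start of the episode above 0.03 m).
It also fails if it takes over 67 s, if anything falls off the work surface, if the arm or the gripper's body presses on something with over 40 N, if the wrist force passes 120 N, or if a joint passes its speed limit or range.

ROBOT

A 6-joint arm with a two-finger parallel gripper is mounted at the origin on the work surface. World frame = base frame: x ahead of the robot, y to its left, z up, the work surface at z = 0. Lengths are in m, angles in degrees, forces in N, time in s.
With the tool pointing down it reaches from about 0.35 to 0.875 m from the base axis. Payload 4.2 kg.
Tool frame: the origin (TCP) lies at the very end of the fingers, on their centre line; the grasp point (between the pads) lies 19 mm behind it; z points along the fingers, y is the line along which they close (so a half turn about z gives the same grasp; the last joint's range is limited). The gripper opens to 87 mm and grips with 3 to 60 N. Pads are 19 mm wide; open, the fingers measure 117 mm over their backs; the gripper's body (75 mm by 190 mm) begins 51 mm behind the grasp point.
Start: joints at [-50.214, 22.042, 0.453, 0, -68.411, -14.817], TCP at [0.264, -0.567, 0.195] pointing down, gripper open.
Joint ranges: [-179.83, 179.83], [-69.29, 118.12], [-61.27, 80.66], [-181.25, 117.63], [-171.15, -9.14], [-177.46, 177.46]. Speed limits (degrees/s): [159.86, 159.86, 180, 180, 180, 180].

INTERFACE

Orientations are given as a 3x3 rotation matrix whose columns are the frame's x, y, z axes.
In Python, from station import r gives the robot as it stands.
- The arm moves only by the tool jog_arm, never from a script. Its argument "plan" is text: rows parted by semicolons, each of 7 numbers parted by spaces: the shift along the tool's x, y, z normalised to -1 to 1, where 1 is 0.025 m, then the turn, a rotation vector about the tool's x, y, z normalised to -1 to 1, where 1 is 8 degrees, then the closure, from -1 (fully open) to 1 (shut). A call has exactly 10 rows; each row shifts and turns the commanded pose from where the row before left it, along the tool's axes as they then stand; what a row does not reach is not made up. A row lasts 1/10 s, in which the tool goes at most 50 mm and 8.59 degrees, less where a joint would pass 70% of its speed; a pose out of reach is approached as far as the arm can. A call with a number of a shift or a turn outside -1 to 1 is refused whole. A call with a gripper value outside its range is refused whole. The fingers move at their own pace and stop on an object; the grip force is fixed at half the most. Time passes only in rows, so rows that do not move let the fingers close, or fill a call up. It gives the time, the measured TCP pose, the force, the opening and the grip force at its end, in the units of the state.
- r.sense(): the state, without advancing time (a new reading comes with each control period).
- r.capture(name): name is "scene" or "top" or "wrist"; returns (picture, depth): 400x640x3 uint8, red, green, blue; 400x640 float32, m along the optical axis (not along the pixel's ray), 0 where there is no reading.
- r.get_calibration(name): a dict with "mtx" (3x3 intrinsics, pixels), "distortion" ([k1, k2, p1, p2, k3] as OpenCV has them; the pictures are not rectified), "extrinsics" (4x4, takes a point from camera to world coordinates). Camera axes: x right, y up, looking along -z (the intrinsics and any distortion apply to the point x, -y, -z); pixel columns grow to the right and rows downward; lengths in m; the calibration is good to about 2 mm. A picture is of the moment at which its call begins: read the wrist's pose just before it. get_calibration takes no time and is no camera call; for the wrist camera it gives the pose at the moment of the call.
- r.finish_job(): hands the job in; it is judged then, once.
The state is a dict: "time_s": time; "joints": joint angles; "joint_velocities": joint speeds; "effort": joint torques, N m; "tcp_pos": TCP position; "ee_rot": TCP orientation; "wrist_force": force on the tool from outside, world axes, zero at the start; "moment": the same for the moment, N m; "gripper_width": opening from 0.0 (shut) to 1.0 (fully open); "gripper_force": force on a finger pad.
Only numpy, scipy, OpenCV 4.12 (cv2) and the standard library are available. Lean on these libraries where they do the work, as an engineer would, in place of code of your own. Each camera call takes 0.05 s, during which the arm holds its last target. There are 200 camera calls.

## Working session

There is one attempt and no reset: what is moved stays moved. The work goes in short steps, Python scripts to look and compute and a tool call to move; the robot and the scene stay as the last step left them, time stands still between calls to the robot, and variables do not carry over. Pictures are saved under pics/ and viewed, at most 10 in all, crops included, and the job is handed in when it is done.

Besides the shell and the picture viewer there is one more tool, called after "Call:" in YAML: its name, and indented under it one key for each argument. jog_arm: Moves the arm, as the interface text tells. Scaled input: -1 to 1 covers 0.025 m each way for a shift and 8 degrees each way for a turn. Its arguments: {"type":"object","properties":{"plan":{"type":"string"}},"required":["plan"]}

```bash
ls; mkdir -p pics; python3 - <<'E'
from station import r
import cv2,numpy as np
for n in ("scene","top"):
    p,d=r.capture(n); np.savez(f"{n}0.npz",p=p,d=d); cv2.imwrite(f"pics/{n}0.png",p[:,:,::-1])
    c=r.get_calibration(n); print(n,np.round(c["mtx"],1).tolist(),c["distortion"],np.round(c["extrinsics"],3).tolist(),(d>0).mean())
s=r.sense(); print(s["time_s"],s["ee_rot"],s["gripper_width"])
E
```

```text
pics
scene [[471.1, 0.0, 314.3], [0.0, 471.1, 201.7], [0.0, 0.0, 1.0]] [-0.05311126  0.          0.          0.          0.        ] [[0.704, -0.394, 0.591, 1.21], [0.711, 0.388, -0.587, -0.634], [0.002, 0.833, 0.553, 0.84], [0.0, 0.0, 0.0, 1.0]] 0.979046875
top [[381.3, 0.0, 323.0], [0.0, 381.3, 200.2], [0.0, 0.0, 1.0]] [-0.0480759  0.         0.         0.         0.       ] [[-0.023, 0.994, -0.111, 0.366], [-1.0, -0.024, -0.007, 0.086], [-0.01, 0.11, 0.994, 1.124], [0.0, 0.0, 0.0, 1.0]] 0.99607421875
0.1 [[-9.06610027e-01 -4.21968450e-01 -9.40880872e-04]
 [-4.21969484e-01  9.06608347e-01  1.74936288e-03]
 [ 1.14834507e-04  1.98301295e-03 -9.99998027e-01]] 0.9944993703163715
```

View pics/scene0.png

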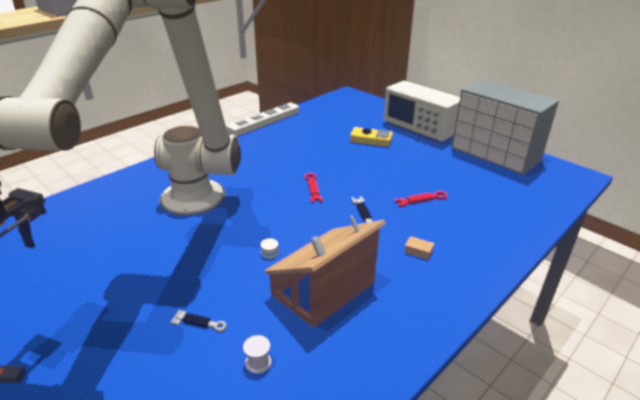

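View pics/top0.png

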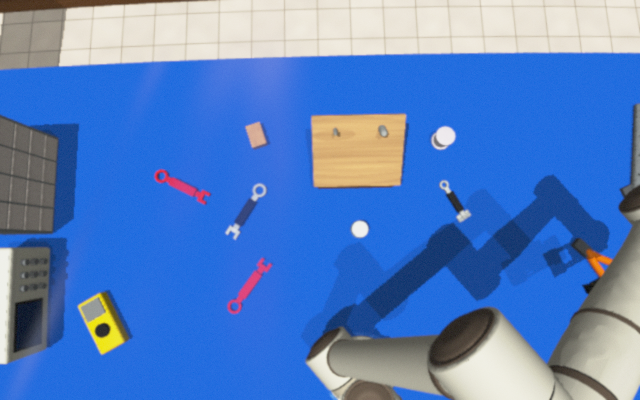

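The top view shows the spanner with its ring at (259,190) and its jaw at (234,232). The scraper's eye is at (446,186) and its blade at (463,215). The board spans about (311–407, 113–187), with the thin peg at (336,132) and the thick peg at (383,131). The jar is at (360,229), the spool at (444,137) and the carton at (257,134).

```bash
cat > h.py <<'E'
import numpy as np,cv2
from station import r
def cast(c,uv,z=None,depth=None,plane=None):
    """pixels -> world points, on height z / at depth / on plane (n,d): n.p=d"""
    uv=np.asarray(uv,float).reshape(-1,1,2)
    q=cv2.undistortPoints(uv,c["mtx"],c["distortion"]).reshape(-1,2)
    E=np.asarray(c["extrinsics"]); D=np.c_[q[:,0],-q[:,1],-np.ones(len(q))]@E[:3,:3].T; o=E[:3,3]
    if plane is None and z is not None: plane=(np.array([0,0,1.]),z)
    t=depth if depth is not None else (plane[1]-o@plane[0])/(D@plane[0])
    return o+D*np.asarray(t).reshape(-1,1)
E
cat > m.py <<'E'
from h import *
f=np.load("top0.npz"); p,d=f["p"],f["d"]; c=r.get_calibration("top")
hsv=cv2.cvtColor(p,cv2.COLOR_RGB2HSV); H,S,V=cv2.split(hsv)
vv,uu=np.mgrid[0:400,0:640]
def box(a,b,e,g): m=np.zeros((400,640),bool); m[b:g,a:e]=1; return m
# tools: anything not blue-ish & bright, in ROI
for n,b in (("spanner",(220,178,272,245)),("scraper",(435,174,475,228))):
    bx=box(*b)
    steel=bx&(S<110)&(V>100); grip=bx&(V<90)&~steel
    P=cast(c,np.c_[uu[steel],vv[steel]],z=.010); g=cast(c,np.c_[uu[grip],vv[grip]],z=.016)
    k,l,st,ce=cv2.connectedComponentsWithStats(steel.astype(np.uint8))
    for i in range(1,k):
        if st[i,4]>8: print(n,"steel",st[i,4],ce[i].round(1),cast(c,ce[i],z=.010).round(4))
    k,l,st,ce=cv2.connectedComponentsWithStats(grip.astype(np.uint8))
    for i in range(1,k):
        if st[i,4]>20: print(n,"grip",st[i,4],ce[i].round(1),cast(c,ce[i],z=.016).round(4))
    print("hgt",np.median(cast(c,np.c_[uu[grip],vv[grip]],depth=d[grip])[:,2]))
wood=box(300,105,415,195)&(H<25)&(S>50)
W=cast(c,np.c_[uu[wood],vv[wood]],depth=d[wood])
inl=W[:,2]>.07
for _ in range(4):
    m=W[inl].mean(0); n=np.linalg.svd(W[inl]-m,full_matrices=False)[2][2]; n*=np.sign(n[2]); inl=(abs((W-m)@n)<.004)&(W[:,2]>.07)
print("n",n.round(4),"slope",np.degrees(np.arccos(n[2])),"yaw",np.degrees(np.arctan2(-n[1],-n[0])),inl.sum())
k=np.array([0,0,1.]); y=np.cross(n,np.array([1,0,0])); y=np.cross(k,n); y/=np.linalg.norm(y); 
if y[1]<0:y=-y
x=np.cross(y,n); B=np.c_[x,y,n]
Q=(W[inl]-m)@B
rect=cv2.minAreaRect(Q[:,:2].astype(np.float32)); print(rect)
cen=m+B[:,:2]@np.array(rect[0]); print("board centre",cen.round(4),"edges z",np.percentile(W[inl][:,2],[.5,99.5]))
print(B.round(4).tolist())
np.savez("board.npz",B=B,c=cen)
bb=box(308,110,410,190); A=cast(c,np.c_[uu[bb],vv[bb]],depth=d[bb]); L=(A-cen)@B
for nm,s in (("thin",1),("thick",-1)):
    q=(L[:,2]>.012)&(L[:,2]<.06)&(L[:,1]*s>.02)&(abs(L[:,0])<.12); print(nm,q.sum(),np.median(L[q],0).round(4),L[q].max(0).round(4))
for nm,b in (("spool",(425,120,462,155)),("jar",(348,217,373,241)),("carton",(243,119,270,150))):
    o=box(*b)&((S<90)|(H<25)|(H>140))&(V>90); o_=cast(c,np.c_[uu[o],vv[o]],depth=d[o]); o_=o_[o_[:,2]>.01]; print(nm,np.median(o_,0).round(3),o_.min(0).round(3),o_.max(0).round(3))
E
python3 m.py
```

```text
Traceback (most recent call last):
  File "m.py", line 10, in <module>
    P=cast(c,np.c_[uu[steel],vv[steel]],z=.010); g=cast(c,np.c_[uu[grip],vv[grip]],z=.016)
                                                   ~~~~^^^^^^^^^^^^^^^^^^^^^^^^^^^^^^^^^^^
  File "h.py", line 6, in cast
    q=cv2.undistortPoints(uv,c["mtx"],c["distortion"]).reshape(-1,2)
      ~~~~~~~~~~~~~~~~~~~^^^^^^^^^^^^^^^^^^^^^^^^^^^^^
cv2.error: OpenCV(4.12.0) /io/opencv/modules/calib3d/src/undistort.dispatch.cpp:347: error: (-215:Assertion failed) CV_IS_MAT(_src) && CV_IS_MAT(_dst) && (_src->rows == 1 || _src->cols == 1) && (_dst->rows == 1 || _dst->cols == 1) && _src->cols + _src->rows - 1 == _dst->rows + _dst->cols - 1 && (CV_MAT_TYPE(_src->type) == CV_32FC2 || CV_MAT_TYPE(_src->type) == CV_64FC2) && (CV_MAT_TYPE(_dst->type) == CV_32FC2 || CV_MAT_TYPE(_dst->type) == CV_64FC2) in function 'cvUndistortPointsInternal'
```

```bash
sed -i 's/grip=bx&(V<90)&~steel/grip=bx\&(V<130)\&(p[:,:,2]<110)\&~steel/' m.py; python3 - <<'E'
import numpy as np
p=np.load("top0.npz")["p"]
print(p[212,235:258:2].tolist(),p[200,447:466:2].tolist())
E
python3 m.py
```

```text
[[42, 109, 222], [41, 108, 220], [45, 96, 194], [51, 71, 130], [51, 68, 124], [54, 72, 124], [56, 72, 126], [47, 69, 126], [43, 84, 169], [42, 106, 219], [47, 109, 222], [46, 110, 223]] [[36, 106, 218], [27, 71, 142], [39, 43, 46], [50, 50, 51], [43, 42, 48], [42, 50, 65], [40, 90, 179], [35, 109, 223], [33, 110, 224], [33, 108, 223]]Traceback (most recent call last):
  File "m.py", line 10, in <module>
    P=cast(c,np.c_[uu[steel],vv[steel]],z=.010); g=cast(c,np.c_[uu[grip],vv[grip]],z=.016)
                                                   ~~~~^^^^^^^^^^^^^^^^^^^^^^^^^^^^^^^^^^^
  File "h.py", line 6, in cast
    q=cv2.undistortPoints(uv,c["mtx"],c["distortion"]).reshape(-1,2)
      ~~~~~~~~~~~~~~~~~~~^^^^^^^^^^^^^^^^^^^^^^^^^^^^^
cv2.error: OpenCV(4.12.0) /io/opencv/modules/calib3d/src/undistort.dispatch.cpp:347: error: (-215:Assertion failed) CV_IS_MAT(_src) && CV_IS_MAT(_dst) && (_src->rows == 1 || _src->cols == 1) && (_dst->rows == 1 || _dst->cols == 1) && _src->cols + _src->rows - 1 == _dst->rows + _dst->cols - 1 && (CV_MAT_TYPE(_src->type) == CV_32FC2 || CV_MAT_TYPE(_src->type) == CV_64FC2) && (CV_MAT_TYPE(_dst->type) == CV_32FC2 || CV_MAT_TYPE(_dst->type) == CV_64FC2) in function 'cvUndistortPointsInternal'
```

```bash
sed -i 's/(V<130)&(p\[:,:,2\]<110)/(V<145)/' m.py; python3 m.py
```

```text
spanner steel 148 [258.  191.8] [[0.5194 0.2857 0.01  ]]
spanner steel 133 [233.6 230. ] [[0.4085 0.3582 0.01  ]]
spanner grip 224 [245.2 212.1] [[0.4598 0.3225 0.016 ]]
hgt 0.014529733215133955
scraper steel 94 [444.8 186.4] [[ 0.5227 -0.2669  0.01  ]]
scraper steel 119 [462.9 215.1] [[ 0.4364 -0.3153  0.01  ]]
scraper grip 167 [454.6 201.4] [[ 0.4766 -0.2913  0.016 ]]
scraper grip 38 [450.1 225.9] [[ 0.4055 -0.2738  0.016 ]]
hgt 0.01378985096244234
n [-0.5945  0.0015  0.8041] slope 36.48032089739073 yaw -0.1450927247362124 5671
((-0.002437196671962738, 0.00011476874351501465), (0.20208920538425446, 0.2381422370672226), 0.04050696641206741)
board centre [ 0.6017 -0.0011  0.1365] edges z [0.07897931 0.19393821]
[[0.8041, 0.0025, -0.5945], [-0.002, 1.0, 0.0015], [0.5945, -0.0, 0.8041]]
thin 23 [0.0681 0.0607 0.0301] [0.07   0.0654 0.0411]
thick 64 [ 0.0697 -0.057   0.0359] [ 0.0753 -0.049   0.0424]
spool [ 0.663 -0.261  0.054] [ 0.366 -0.292  0.01 ] [0.694 0.086 1.124]
jar [ 0.402 -0.007  0.033] [ 0.366 -0.03   0.016] [0.425 0.086 1.124]
carton [0.688 0.288 0.026] [0.366 0.086 0.01 ] [0.727 0.318 1.124]
```

Call:
jog_arm:
  plan: "-1 0.52 0.1 0 0 -0.05 -1;-1 0.52 0.1 0 0 -0.05 -1;-1 0.52 0.1 0 0 -0.05 -1;-1 0.52 0.1 0 0 -0.05 -1;-1 0.52 0.1 0 0 -0.05 -1;-1 0.52 0.1 0 0 -0.05 -1;-1 0.52 0.1 0 0 -0.05 -1;-1 0.52 0.1 0 0 -0.05 -1;-1 0.52 0.1 0 0 -0.05 -1;-1 0.52 0.1 0 0 -0.05 -1"

```text
time_s: 1.1
tcp_pos: [0.4287, -0.3367, 0.1697]
ee_rot: [[-0.875, -0.484, -0.001], [-0.484, 0.875, 0.0], [0.0, 0.001, -1.0]]
wrist_force: [0.5, 0.6, -0.6]
gripper_width: 0.999
gripper_force: 0.0
```

```bash
python3 - <<'E'
from h import *
s=r.sense();c=r.get_calibration("wrist"); p,d=r.capture("wrist"); cv2.imwrite("pics/w1.png",p[:,:,::-1]); np.savez("w1.npz",p=p,d=d)
R=np.array(s["ee_rot"]);t=np.array(s["tcp_pos"]);E=np.array(c["extrinsics"])
print(s["time_s"],t.round(4),s["joints"],"\n",R.round(3)); print((R.T@(E[:3,3]-t)).round(4),(R.T@E[:3,:3]).round(3).tolist(),c["mtx"].round(1).tolist(),c["distortion"])
E
```

```text
1.1 [ 0.4287 -0.3367  0.1697] [-2.11077707e+01  1.54973535e+01 -1.30268519e+01 -1.29201345e-02
 -6.15244974e+01 -3.99064193e+01] 
 [[-0.875 -0.484 -0.001]
 [-0.484  0.875  0.   ]
 [ 0.     0.001 -1.   ]]
[ 0.0656  0.0009 -0.1894] [[0.001, 0.97, 0.244], [1.0, -0.0, -0.002], [-0.001, 0.244, -0.97]] [[285.6, 0.0, 316.1], [0.0, 285.6, 198.5], [0.0, 0.0, 1.0]] [-0.0510292  0.         0.         0.         0.       ]
```

View pics/w1.png

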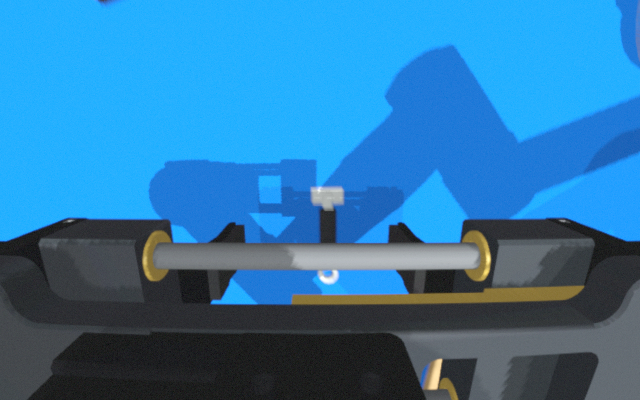

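The wrist view shows the blade at (327,195) and the eye at (329,277), which the gripper half hides. The camera sits on the tool's +x side. I'll flip the tool half a turn so that the eye, and later the peg, face the camera.

Call:
jog_arm:
  plan: "0 0 0 0 0 -1 -1;0 0 0 0 0 -1 -1;0 0 0 0 0 -1 -1;0 0 0 0 0 -1 -1;0 0 0 0 0 -1 -1;0 0 0 0 0 -1 -1;0 0 0 0 0 -1 -1;0 0 0 0 0 -1 -1;0 0 0 0 0 -1 -1;0 0 0 0 0 -1 -1"

```text
time_s: 2.15
tcp_pos: [0.4281, -0.3379, 0.1698]
ee_rot: [[0.33, -0.944, -0.001], [-0.944, -0.33, 0.001], [-0.001, 0.001, -1.0]]
wrist_force: [0.0, -0.7, -0.6]
gripper_width: 1.001
gripper_force: 0.0
```

Call:
jog_arm:
  plan: "0 0 0 0 0 -1 -1;0 0 0 0 0 -1 -1;0 0 0 0 0 -1 -1;0 0 0 0 0 -1 -1;0 0 0 0 0 -1 -1;0 0 0 0 0 -1 -1;0 0 0 0 0 -1 -1;0 0 0 0 0 -1 -1;0 0 0 0 0 -1 -1;0 0 0 0 0 -1 -1"

```text
time_s: 3.15
tcp_pos: [0.4281, -0.3378, 0.1698]
ee_rot: [[0.987, 0.161, -0.001], [0.161, -0.987, 0.001], [-0.001, -0.001, -1.0]]
wrist_force: [0.1, 0.1, -0.7]
gripper_width: 1.003
gripper_force: 0.0
```

Call:
jog_arm:
  plan: "0 0 0 0 0 -1 -1;0 0 0 0 0 -1 -1;0 0 0 0 0 -0.5 -1;0 0 0 0 0 0 -1;0.2 0 0 0 0 0 -1;0.2 0 0 0 0 0 -1;0.2 0 0 0 0 0 -1;0.2 0 0 0 0 0 -1;0.2 0 0 0 0 0 -1;0 0 0 0 0 0 -1"

```text
time_s: 4.15
tcp_pos: [0.451, -0.3255, 0.1702]
ee_rot: [[0.875, 0.485, 0.0], [0.485, -0.875, -0.0], [0.0, 0.0, -1.0]]
wrist_force: [-0.4, -0.2, -0.5]
gripper_width: 1.001
gripper_force: 0.0
```

```bash
cat > look.py <<'E'
import sys
from h import *
def look(tag):
    s=r.sense();c=r.get_calibration("wrist"); p,d=r.capture("wrist"); cv2.imwrite(f"pics/{tag}.png",p[:,:,::-1])
    R=np.array(s["ee_rot"]);t=np.array(s["tcp_pos"]); np.savez(f"{tag}.npz",p=p,d=d,R=R,t=t)
    print(s["time_s"],t.round(4),np.round(s["joints"],1),R.round(3).tolist(),"F",np.round(s["wrist_force"],1),s["gripper_width"])
    return s,c,p,d,R,t
E
cat > tool.py <<'E'
# measure tool lying on bench below; print in tool frame
import sys
from look import *
s,c,p,d,R,t=look(sys.argv[1])
S=cv2.cvtColor(p,cv2.COLOR_RGB2HSV)[:,:,1]; V=p.max(2)
vis=np.zeros((400,640),bool); vis[:215]=1
for nm,m,z in (("steel",vis&(S<110)&(V>110),.010),("grip",vis&(V<95)&(S<150),.016)):
    k,l,st,ce=cv2.connectedComponentsWithStats(m.astype(np.uint8))
    for i in range(1,k):
        if st[i,4]>60:
            w=cast(c,ce[i],z=z); print(nm,st[i],ce[i].round(1),"W",w.round(4),"tool",((w-t)@R).round(4))
E
python3 tool.py w2
```

```text
4.15 [ 0.451  -0.3255  0.1702] [-19.1  16.5 -11.5  -0.  -62.  138.1] [[0.875, 0.485, 0.0], [0.485, -0.875, -0.0], [0.0, 0.0, -1.0]] F [-0.4 -0.2 -0.5] 1.0012453677050843
steel [116   0  72  35 620] [147.2   8.7] W [[ 0.5319 -0.0618  0.01  ]] tool [[ 0.1986 -0.1914  0.1602]]
steel [339   0  44  16 494] [360.2   5.8] W [[ 0.647  -0.2706  0.01  ]] tool [[0.198  0.0471 0.1602]]
steel [  33   66   60   46 2174] [62.2 88.9] W [[0.4021 0.0008 0.01  ]] tool [[ 0.1154 -0.3091  0.1602]]
steel [292  86  23  37 464] [303.7 103.5] W [[ 0.5251 -0.2662  0.01  ]] tool [[ 0.0936 -0.016   0.1602]]
steel [290 176  32  20 559] [305.6 186.6] W [[ 0.4389 -0.3156  0.01  ]] tool [[-0.0058 -0.0145  0.1602]]
grip [296 123  18  53 889] [304.3 148.9] W [[ 0.4796 -0.292   0.016 ]] tool [[ 0.0412 -0.0155  0.1542]]
```

View pics/w2.png

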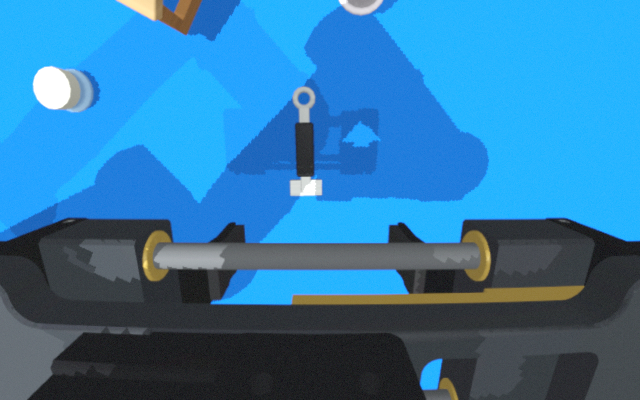

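The eye is at about (304,98), the grip at (304,149) and the blade at (306,187). The wrist and top views agree to 3 mm, so I'll descend and grasp.

Call:
jog_arm:
  plan: "0.8 -0.31 0 0 0 -0.1 -1;0.8 -0.31 0.2 0 0 0 -1;0 0 1 0 0 0 -1;0 0 1 0 0 0 -1;0 0 1 0 0 0 -1;0 0 1 0 0 0 -1;0 0 1 0 0 0 -1;0 0 1 0 0 0 -1;0 0 0.5 0 0 0 -1;0 0 0 0 0 0 -1"

```text
time_s: 5.2
tcp_pos: [0.4762, -0.2924, 0.0011]
ee_rot: [[0.868, 0.496, -0.004], [0.496, -0.868, 0.001], [-0.003, -0.003, -1.0]]
wrist_force: [-0.0, 0.5, 0.5]
gripper_width: 0.998
gripper_force: 0.0
```

Call:
jog_arm:
  plan: "0 0 0 0 0 0 1;0 0 0 0 0 0 1;0 0 0 0 0 0 1;0 0 0 0 0 0 1;0 0 0 0 0 0 1;0 0 0 0 0 0 1;0 0 0 0 0 0 1;0 0 -0.2 0 0 0 1;0 0 -0.4 0 0 0 1;0 0 -1 0 0 0 1"

```text
time_s: 6.2
tcp_pos: [0.4761, -0.2922, 0.042]
ee_rot: [[0.868, 0.496, -0.004], [0.496, -0.868, 0.001], [-0.003, -0.003, -1.0]]
wrist_force: [0.2, -0.1, -0.1]
gripper_width: 0.173
gripper_force: 0.0
```

```bash
python3 - <<'E'
from look import *
s,c,p,d,R,t=look("w3"); print(s["gripper_force"],s["moment"])
E
```

```text
6.2 [ 0.4761 -0.2922  0.042 ] [-14.9  24.9 -19.9  -0.  -45.4 134.7] [[0.868, 0.496, -0.004], [0.496, -0.868, 0.001], [-0.003, -0.003, -1.0]] F [ 0.2 -0.1 -0.1] 0.17270914624756878
0.0 [-0.20022047  0.06390408  0.00297166]
```

View pics/w3.png

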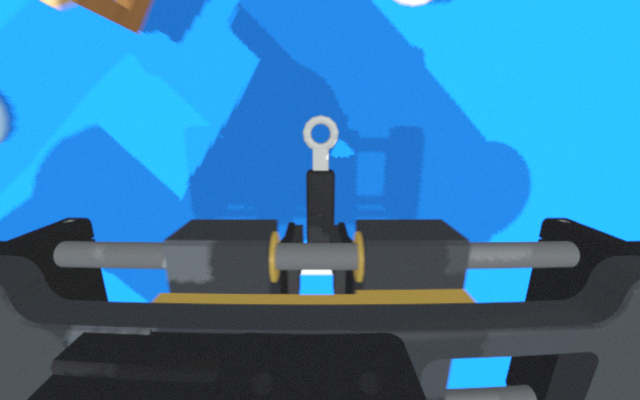

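The eye is at (320,133) and still on the bench. The fingers were slower than I assumed and the lift came before they made contact. I'll reopen partly, go back down and close for longer.

Call:
jog_arm:
  plan: "0 0 0 0 0 0 0;0 0 0 0 0 0 0;0 0 0 0 0 0 0;0 0 0 0 0 0 0;0 0 0 0 0 0 0;0 0 0.5 0 0 0 0;0 0 0.5 0 0 0 0;0 0 0.5 0 0 0 0;0 0 0.08 0 0 0 0;0 0 0 0 0 0 1"

```text
time_s: 7.25
tcp_pos: [0.477, -0.2926, 0.0021]
ee_rot: [[0.868, 0.497, -0.002], [0.497, -0.868, 0.001], [-0.002, -0.002, -1.0]]
wrist_force: [0.2, -0.4, 0.4]
gripper_width: 0.468
gripper_force: 0.0
```

Call:
jog_arm:
  plan: "0 0 0 0 0 0 1;0 0 0 0 0 0 1;0 0 0 0 0 0 1;0 0 0 0 0 0 1;0 0 0 0 0 0 1;0 0 0 0 0 0 1;0 0 0 0 0 0 1;0 0 0 0 0 0 1;0 0 0 0 0 0 1;0 0 0 0 0 0 1"

```text
time_s: 8.25
tcp_pos: [0.4776, -0.2927, 0.0032]
ee_rot: [[0.868, 0.497, -0.0], [0.497, -0.868, 0.0], [-0.0, -0.0, -1.0]]
wrist_force: [0.3, -0.2, -0.4]
gripper_width: 0.008
gripper_force: 0.0
```

```bash
python3 - <<'E'
from look import *
s,c,p,d,R,t=look("w4"); p2,_=r.capture("top"); p3,_=r.capture("scene")
a=p[60:340,160:480]; b=cv2.resize(p2[150:240,400:520],None,fx=3.5,fy=3.11); e=cv2.resize(p3[280:350,150:250],(400,280))
cv2.imwrite("pics/w4c.png",np.hstack([a,b[:280]])[:,:,::-1][:, :800])
E
```

```text
8.25 [ 0.4776 -0.2927  0.0032] [-14.9  28.  -21.9  -0.  -40.1 134.7] [[0.868, 0.497, -0.0], [0.497, -0.868, 0.0], [-0.0, -0.0, -1.0]] F [ 0.3 -0.2 -0.4] 0.00839292239869118
```

View pics/w4c.png

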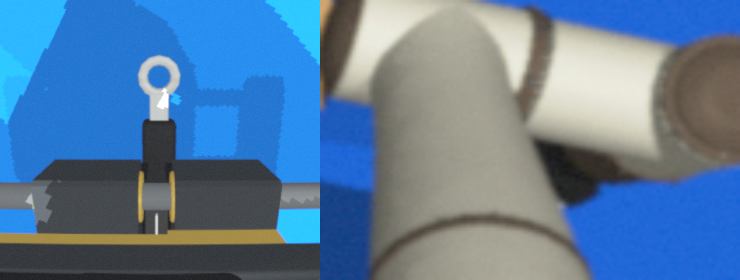

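```bash
python3 - <<'E'
from h import *
c=r.get_calibration("wrist"); s=r.sense(); R=np.array(s["ee_rot"]);t=np.array(s["tcp_pos"])
for uv,z in (((319,137),.01),((319,180),.016),((319,95),.01)): w=cast(c,uv,z=z); print(uv,w.round(4),((w-t)@R).round(4))
f=np.load("w4.npz"); d=f["d"]
for v in (118,140,165,181,190,200,215): 
    w=cast(c,[(319,v)],depth=d[v,319]); print(v,w.round(4),((w-t)@R).round(4))
E
```

```text
(319, 137) [[ 0.5309 -0.2629  0.01  ]] [[ 0.061   0.0006 -0.0068]]
(319, 180) [[ 0.5081 -0.276   0.016 ]] [[ 0.0347  0.0007 -0.0128]]
(319, 95) [[ 0.5526 -0.2504  0.01  ]] [[ 0.0862  0.0005 -0.0068]]
118 [[ 0.5409 -0.2572  0.0096]] [[ 0.0726  0.0006 -0.0063]]
140 [[ 5.289e-01 -2.642e-01  4.000e-04]] [[0.0587 0.0007 0.0028]]
165 [[ 0.5156 -0.2717  0.0105]] [[ 0.0435  0.0007 -0.0073]]
181 [[ 0.507  -0.2767  0.0127]] [[ 0.0335  0.0007 -0.0094]]
190 [[ 0.5026 -0.2792  0.0165]] [[ 0.0284  0.0007 -0.0132]]
200 [[ 0.4967 -0.2826  0.0155]] [[ 0.0216  0.0007 -0.0123]]
215 [[ 0.4882 -0.2875  0.0161]] [[ 0.0118  0.0007 -0.0129]]
```

```bash
python3 - <<'E'
from h import *
c0=r.get_calibration("wrist"); s=r.sense(); R0=np.array(s["ee_rot"]);t0=np.array(s["tcp_pos"])
T0=np.eye(4);T0[:3,:3]=R0;T0[:3,3]=t0
X=np.linalg.inv(T0)@c0["extrinsics"]
for n in ("w3","w4"):
    f=np.load(n+".npz"); d=f["d"];T=np.eye(4);T[:3,:3]=f["R"];T[:3,3]=f["t"]; c=dict(c0,extrinsics=T@X)
    for u,v in ((320,115 if n=="w4" else 118),(320,185),(320,205),(319,235),(319,238),(319,242),(290,235),(303,238),(306,235),(308,230),(310,235),(330,235),(345,235)):
        w=cast(c,[(u,v)],depth=d[v,u]); print(n,u,v,f["p"][v,u],w.round(4)[0],"tool",((w-f["t"])@f["R"]).round(4)[0])
E
```

```text
w3 320 118 [203 207 205] [ 0.5407 -0.2571  0.0108] tool [0.0736 0.0016 0.031 ]
w3 320 185 [51 57 58] [ 0.4974 -0.282   0.0159] tool [0.0236 0.0018 0.0259]
w3 320 205 [48 51 52] [ 0.4837 -0.2898  0.0167] tool [0.0079 0.0018 0.0253]
w3 319 235 [61 62 65] [ 0.4617 -0.3016  0.0167] tool [-0.0171  0.0011  0.0253]
w3 319 238 [65 68 70] [ 0.4592 -0.3031  0.016 ] tool [-0.02    0.0011  0.026 ]
w3 319 242 [68 71 74] [ 0.4565 -0.3046  0.0168] tool [-0.0231  0.0012  0.0252]
w3 290 235 [39 40 45] [ 0.4794 -0.2734  0.0908] tool [ 0.0121 -0.0148 -0.0488]
w3 303 238 [ 49 103 181] [ 0.4786 -0.2813  0.0836] tool [ 0.0075 -0.0084 -0.0416]
w3 306 235 [ 36 115 205] [ 4.504e-01 -2.953e-01  1.000e-04] tool [-0.0237 -0.0099  0.0419]
w3 308 230 [50 53 59] [ 0.4609 -0.2919  0.0164] tool [-0.013  -0.0077  0.0256]
w3 310 235 [57 59 63] [ 0.4578 -0.2955  0.0159] tool [-0.0175 -0.0061  0.0261]
w3 330 235 [51 53 52] [ 0.4873 -0.2936  0.0825] tool [ 0.0089  0.0066 -0.0406]
w3 345 235 [35 41 44] [ 0.494  -0.2983  0.0912] tool [ 0.0124  0.014  -0.0494]
w4 320 115 [138 156 192] [ 0.5428 -0.2568  0.0087] tool [ 0.0744
[... 271 characters left out ...]
0 51] [ 0.487  -0.2878  0.0524] tool [ 0.0106  0.0004 -0.0491]
w4 319 242 [57 59 60] [ 0.4867 -0.288   0.0569] tool [ 0.0102  0.0004 -0.0537]
w4 290 235 [57 61 67] [ 0.5069 -0.2665  0.1188] tool [ 0.0385 -0.0082 -0.1156]
w4 303 238 [137 116  65] [ 0.5052 -0.2712  0.1116] tool [ 0.0346 -0.005  -0.1083]
w4 306 235 [38 39 37] [ 0.4849 -0.2811  0.0521] tool [ 0.0121 -0.0064 -0.0489]
w4 308 230 [45 48 48] [ 0.4838 -0.2826  0.04  ] tool [ 0.0104 -0.0057 -0.0368]
w4 310 235 [48 51 52] [ 0.4845 -0.2837  0.0479] tool [ 0.0105 -0.0044 -0.0447]
w4 330 235 [152 131  67] [ 0.5099 -0.278   0.1108] tool [ 0.0353  0.0032 -0.1076]
w4 345 235 [54 59 61] [ 0.5149 -0.2792  0.1202] tool [ 0.039   0.0068 -0.117 ]
```

```bash
python3 - <<'E'
from h import *
c=r.get_calibration("wrist"); f=np.load("w4.npz"); d=f["d"]
for u in (312,319,326):
  for v in range(214,240,2):
    w=cast(c,[(u,v)],depth=d[v,u]); print(u,v,f["p"][v,u],((w-f["t"])@f["R"]).round(4)[0])
E
```

```text
312 214 [49 49 53] [ 0.0124 -0.0038 -0.0129]
312 216 [47 47 50] [ 0.0111 -0.0038 -0.013 ]
312 218 [51 52 55] [ 0.0098 -0.0038 -0.0131]
312 220 [52 57 55] [ 0.0085 -0.0038 -0.0133]
312 222 [47 50 52] [ 0.0068 -0.0038 -0.0123]
312 224 [49 54 52] [ 0.0059 -0.0038 -0.0138]
312 226 [55 52 58] [ 0.0108 -0.0035 -0.0311]
312 228 [53 52 55] [ 0.0103 -0.0035 -0.0333]
312 230 [50 52 57] [ 0.0107 -0.0034 -0.0376]
312 232 [52 53 55] [ 0.0103 -0.0034 -0.0396]
312 234 [52 50 52] [ 0.0108 -0.0033 -0.0439]
312 236 [51 53 54] [ 0.0104 -0.0033 -0.0459]
312 238 [47 50 54] [ 0.0103 -0.0033 -0.0485]
319 214 [54 54 57] [ 0.0126  0.0007 -0.0134]
319 216 [53 52 54] [ 0.0113  0.0007 -0.0136]
319 218 [55 56 60] [ 0.0094  0.0007 -0.012 ]
319 220 [51 50 58] [ 0.0079  0.0008 -0.0116]
319 222 [48 50 54] [ 0.0068  0.0008 -0.0123]
319 224 [44 47 50] [ 0.0052  0.0008 -0.0118]
319 226 [48 48 52] [ 0.0104  0.0006 -0.03  ]
319 228 [50 51 52] [ 0.0106  0.0006 -0.0339]
319 230 [53 54 56] [ 0.0104  0.0005 -0.0369]
319 232 [47 50 52] [ 0.0106  0.0005 -0.0404]
319 234 [50 52 56] [ 0.0101  0.0005 -0.0423]
319 236 [55 54 58] [ 0.0106  0.0005 -0.0463]
319 238 [48 50 51] [ 0.0106  0.0004 -0.0492]
326 214 [52 54 57] [ 0.0124  0.0053 -0.0126]
326 216 [54 52 57] [ 0.0111  0.0053 -0.0128]
326 218 [52 53 55] [ 0.0097  0.0053 -0.0128]
326 220 [51 53 58] [ 0.0087  0.0053 -0.0139]
326 222 [42 43 47] [ 0.0069  0.0053 -0.0126]
326 224 [36 38 41] [ 0.0122  0.0047 -0.0316]
326 226 [41 39 44] [ 0.0121  0.0046 -0.0348]
326 228 [37 35 39] [ 0.0121  0.0044 -0.0382]
326 230 [35 38 40] [ 0.0114  0.0044 -0.0394]
326 232 [37 41 40] [ 0.0121  0.0042 -0.0445]
326 234 [40 40 43] [ 0.012   0.0042 -0.0471]
326 236 [41 42 45] [ 0.0118  0.0041 -0.0495]
326 238 [37 39 43] [ 0.0105  0.0041 -0.0489]
```

```bash
python3 - <<'E'
from h import *
c0=r.get_calibration("wrist"); s=r.sense()
T0=np.eye(4);T0[:3,:3]=s["ee_rot"];T0[:3,3]=s["tcp_pos"]; X=np.linalg.inv(T0)@c0["extrinsics"]
c=dict(c0,extrinsics=X); vv,uu=np.mgrid[0:400,0:640]
for n in ("w2","w3"):
    d=np.load(n+".npz")["d"]; P=cast(c,np.c_[uu.ravel(),vv.ravel()],depth=d.ravel())
    q=(d.ravel()>0.05)&(abs(P[:,1])<.07)&(abs(P[:,0])<.02)&(P[:,2]<.02 )
    for side in (-1,1):
        a=P[q&(P[:,1]*side>.002)]; print(n,side,len(a),"deepest z pctl",np.percentile(a[:,2],[50,90,98,99.5,100]).round(4),"y",np.median(a[a[:,2]>np.percentile(a[:,2],95)],0).round(4))
E
```

```text
w2 -1 3897 deepest z pctl [-0.0965 -0.0503 -0.0318 -0.0285 -0.0261] y [ 0.0103 -0.0461 -0.033 ]
w2 1 9567 deepest z pctl [-0.1211 -0.0766 -0.0385 -0.0301 -0.0264] y [ 0.0104  0.0451 -0.0412]
w3 -1 2094 deepest z pctl [-0.1395 -0.0456 -0.0302 -0.0279 -0.0264] y [ 0.0106 -0.0121 -0.0313]
w3 1 5517 deepest z pctl [-0.135  -0.0765 -0.0375 -0.0292 -0.0263] y [ 0.0107  0.0108 -0.0402]
```

The depth readings show that the fingers really end 28 mm short of the reported TCP, and they closed above the grip. I'll go lower by that amount.

Call:
jog_arm:
  plan: "0 0 0 0 0 0 0;0 0 0 0 0 0 0;0 0 0 0 0 0 0;0 0 0 0 0 0 0;0 0 0 0 0 0 0;0 0 0 0 0 0 0;0 0 0.34 0 0 0 0;0 0 0.34 0 0 0 0;0 0 0.34 0 0 0 0;0 0 0 0 0 0 0"

```text
time_s: 9.4
tcp_pos: [0.4762, -0.2922, -0.0242]
ee_rot: [[0.868, 0.496, -0.004], [0.496, -0.868, 0.001], [-0.003, -0.003, -1.0]]
wrist_force: [1.2, 1.0, -0.0]
gripper_width: 0.498
gripper_force: 0.0
```

Call:
jog_arm:
  plan: "0 0 0 0 0 0 1;0 0 0 0 0 0 1;0 0 0 0 0 0 1;0 0 0 0 0 0 1;0 0 0 0 0 0 1;0 0 0 0 0 0 1;0 0 0 0 0 0 1;0 0 0 0 0 0 1;0 0 0 0 0 0 1;0 0 0 0 0 0 1"

```text
time_s: 10.4
tcp_pos: [0.4779, -0.2928, -0.0219]
ee_rot: [[0.868, 0.497, 0.001], [0.497, -0.868, -0.0], [0.0, 0.001, -1.0]]
wrist_force: [0.5, -0.0, 3.3]
gripper_width: 0.248
gripper_force: 30.0
```

Gripped: the opening reads 21.6 mm and the force 30 N. Next I'll lift and turn.

Call:
jog_arm:
  plan: "0 0 -0.4 0 0 0 1;0 0 -0.9 0 0 0 1;0 0 -1 0 0 0 1;0 0 -1 0 0 0.6 1;0 0 -1 0 0 0.6 1;0 0 -1 0 0 0.6 1;0 0 -1 0 0 0.6 1;0 0 -1 0 0 0.6 1;0 0 -1 0 0 0.6 1;0 0 -0.7 0 0 0.13 1"

```text
time_s: 11.4
tcp_pos: [0.4774, -0.2926, 0.2047]
ee_rot: [[1.0, -0.003, 0.001], [-0.003, -1.0, -0.0], [0.001, 0.0, -1.0]]
wrist_force: [-0.2, 0.3, -0.8]
gripper_width: 0.246
gripper_force: 30.0
```

```bash
cat > goal.py <<'E'
# eye in tool frame, root in world -> needed moves at standoff h along peg
import sys
from h import *
def goal(eye,root,h,slope=35.,yaw=0.):
    from scipy.spatial.transform import Rotation as Ro
    a=np.radians(slope); Rg=np.c_[[np.cos(a),0,np.sin(a)],[0,-1,0],[np.sin(a),0,-np.cos(a)]]
    Rg=Ro.from_euler("z",yaw,degrees=True).as_matrix()@Rg
    s=r.sense(); R=np.array(s["ee_rot"]);t=np.array(s["tcp_pos"])
    tg=np.array(root)-h*Rg[:,2]-Rg@np.array(eye)
    print("t",t.round(4),"goal",tg.round(4)); 
    rv=Ro.from_matrix(R.T@Rg).as_rotvec(degrees=True)
    print("shift, current axes /25mm",((tg-t)@R/.025).round(2),"goal axes",((tg-t)@Rg/.025).round(2),"turn/8",(rv/8).round(2))
if __name__=="__main__":
    s=r.sense();print(s["joints"].round(1),s["gripper_width"],s["wrist_force"].round(1))
    goal((.0607,.0003,-.022),(.655,.0595,.1747),.085)
E
python3 goal.py
```

```text
[-14.9  15.3  -8.   -0.  -66.6 104.7] 0.24609258881618012 [-0.2  0.3 -0.8]
t [ 0.4774 -0.2926  0.2047] goal [0.5691 0.0598 0.1915]
shift, current axes /25mm [  3.62 -14.11   0.53] goal axes [  2.7  -14.1    2.54] turn/8 [ 0.01  4.37 -0.02]
```

Call:
jog_arm:
  plan: "0 -1 0 0 0.73 0 1;0 -1 0 0 0.73 0 1;0 -1 0 0 0.73 0 1;0 -1 0 0 0.73 0 1;0 -1 0 0 0.73 0 1;0 -1 0 0 0.73 0 1;0 -1 0 0 0 0 1;0 -1 0 0 0 0 1;0 -1 0 0 0 0 1;0 -1 0 0 0 0 1"

```text
time_s: 12.4
tcp_pos: [0.4767, -0.0458, 0.2023]
ee_rot: [[0.819, -0.002, 0.573], [-0.001, -1.0, -0.002], [0.573, 0.001, -0.819]]
wrist_force: [0.5, -0.9, -0.1]
gripper_width: 0.248
gripper_force: 30.0
```

Call:
jog_arm:
  plan: "0.5 -0.7 0.4 0 0 0 1;0.5 -0.7 0.5 0 0 0 1;0.5 -0.7 0.5 0 0 0 1;0.5 -0.7 0.5 0 0 0 1;0.5 -0.7 0.5 0 0 0 1;0.2 -0.6 0.1 0 0 0 1;0 0 0 0 0 0 1;0 0 0 0 0 0 1;0 0 0 0 0 0 1;0 0 0 0 0 0 1"

```text
time_s: 13.4
tcp_pos: [0.5673, 0.0552, 0.2001]
ee_rot: [[0.827, -0.004, 0.562], [-0.002, -1.0, -0.003], [0.562, 0.002, -0.827]]
wrist_force: [-1.1, -0.7, -0.8]
gripper_width: 0.248
gripper_force: 30.0
```

```bash
python3 goal.py; python3 - <<'E'
from look import *
look("w5")
E
```

```text
[ 16.9   0.8 -52.5  69.3 -10.3   6.8] 0.24796410103852798 [-1.1 -0.7 -0.8]
t [0.5673 0.0552 0.2001] goal [0.5691 0.0598 0.1915]
shift, current axes /25mm [-0.13 -0.19  0.33] goal axes [-0.14 -0.19  0.32] turn/8 [ 0.03  0.1  -0.01]
13.4 [0.5673 0.0552 0.2001] [ 16.9   0.8 -52.5  69.3 -10.3   6.8] [[0.827, -0.004, 0.562], [-0.002, -1.0, -0.003], [0.562, 0.002, -0.827]] F [-1.1 -0.7 -0.8] 0.24796410103852798
```

View pics/w5.png

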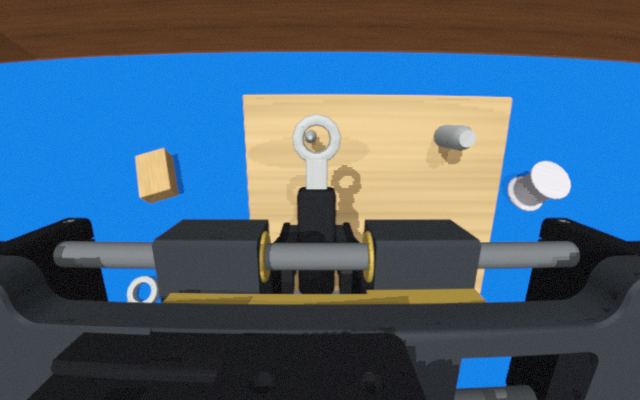

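The wrist view shows the scraper's eye (317,138) over the thin peg's tip (311,137), and the thick peg at (455,137). But joint 5 stands at −10.3, next to its −9.14 limit, so I'll fit the kinematics before going further in.

```bash
cat > kin.py <<'E'
import numpy as np
from scipy.spatial.transform import Rotation as Ro
from scipy.optimize import least_squares
D=[([-50.214,22.042,.453,0,-68.411,-14.817],[.264,-.567,.195]),([-21.108,15.497,-13.027,-.013,-61.524,-39.906],[.4287,-.3367,.1697]),
([-19.1,16.5,-11.5,0,-62,138.1],[.451,-.3255,.1702]),([-14.9,24.9,-19.9,0,-45.4,134.7],[.4761,-.2922,.042]),([-14.9,28,-21.9,0,-40.1,134.7],[.4776,-.2927,.0032]),
([-14.9,15.3,-8,0,-66.6,104.7],[.4774,-.2926,.2047]),([16.9,.8,-52.5,69.3,-10.3,6.8],[.5673,.0552,.2001])]
def E(a,v): return Ro.from_euler(a,v,degrees=True).as_matrix()
SG=1
def fk(q,k):
    e,h,a,c,b,d,L,lat=k
    A=E("z",q[0]); B=E("y",q[1]); C=E("y",q[1]-q[2]); W=C@E("x",SG*q[3])
    M=W@E("y",-q[4])@E("x",-q[5])
    p=np.array([e,lat,h])+B@[0,0,a]+C@[b,0,c]+W@[0,d,0]+M@[L,0,0]
    M=A@M
    return A@p,np.c_[-M[:,1],-M[:,2],M[:,0]]
if __name__=="__main__":
    for SG in (1,-1):
        print(SG,fk(D[-1][0],np.zeros(8))[1].round(3).tolist())
    R5=np.array([[0.827,-0.004,0.562],[-0.002,-1.0,-0.003],[0.562,0.002,-0.827]])
    for SG in (1,-1):
        f=least_squares(lambda k:np.r_[np.concatenate([fk(q,k)[0]-p for q,p in D]),1e-3*(k-[0,.35,.4,0,.4,-.159,.25,0])],[0,.35,.4,0,.4,-.159,.25,0])
        print(SG,f.x.round(4),abs(f.fun[:-8]).max(),f.fun[-11:-8]); 
        if abs(fk(D[-1][0],f.x)[1]-R5).max()<.03: np.save("kin.npy",np.r_[SG,f.x])
E
python3 kin.py
```

```text
1 [[-0.535, -0.705, 0.465], [-0.643, 0.697, 0.316], [-0.547, -0.13, -0.827]]
-1 [[0.827, -0.004, 0.563], [-0.002, -1.0, -0.004], [0.563, 0.002, -0.827]]
1 [-0.0126  0.3194  0.6438 -0.0347  0.4258  0.0669  0.5348 -0.2266] 0.005568207913572043 [ 0.00199774 -0.00085039 -0.00384661]
-1 [ 5.000e-04  1.606e-01  5.635e-01 -3.000e-04  4.217e-01 -1.599e-01
  3.324e-01 -1.000e-04] 0.00048224639392457913 [-7.96272497e-05 -1.24198088e-04  2.61262793e-04]
```

```bash
cat > ik.py <<'E'
from kin import *; import kin
K=np.load("kin.npy"); kin.SG=K[0]; k=K[1:]
lo=np.array([-179.8,-69.3,-61.3,-181.2,-171.1,-177.4]);hi=np.array([179.8,118.1,80.6,117.6,-9.2,177.4])
def ik(p,R,n=40,seeds=()):
    rng=np.random.default_rng(0); out=[]
    for q0 in list(seeds)+[rng.uniform(np.maximum(lo,-120),np.minimum(hi,120)) for _ in range(n)]:
        q0=np.clip(q0,lo+.1,hi-.1)
        f=least_squares(lambda q:(lambda P,Q:np.r_[(P-p)*10,(Q-R).ravel()])(*fk(q,k)),q0,bounds=(lo,hi))
        if f.cost<1e-6 and not any(abs(f.x-o).max()<1 for o in out): out.append(f.x)
    return out
def gR(pitch,flip=0,yaw=0):
    a=np.radians(pitch); Rg=np.c_[[np.cos(a),0,np.sin(a)],[0,-1,0],[np.sin(a),0,-np.cos(a)]]
    Rg=E("z",yaw)@Rg
    return Rg*[-1,-1,1] if flip else Rg
if __name__=="__main__":
  al=np.radians(35); u=np.array([np.cos(al),0,np.sin(al)]); n=np.array([-np.sin(al),0,np.cos(al)])
  for nm,root,e in (("thin",[.655,.0595,.1747],.0607),("thick",[.655,-.0605,.1747],.075)):
   for h in (.06,.003):
    for pitch in (35,20):
     for flip in (0,1):
        # grip underside point on board normal; fingertip 28mm short of TCP
        R=gR(pitch,flip); g=np.array(root)-u*e+n*(h+.003); p=g+R[:,2]*.028
        print(nm,h,pitch,flip,[o.round(0).astype(int).tolist() for o in ik(p,R,12)])
E
time python3 ik.py
```

```text
thin 0.06 35 0 []
thin 0.06 35 1 []
thin 0.06 20 0 [[26, 9, -31, 16, -33, 51]]
thin 0.06 20 1 [[26, 9, -31, 16, -33, -129]]
thin 0.003 35 0 []
thin 0.003 35 1 []
thin 0.003 20 0 [[24, 16, -31, 19, -26, 50]]
thin 0.003 20 1 [[24, 16, -31, 19, -26, -130]]
thick 0.06 35 0 []
thick 0.06 35 1 []
thick 0.06 20 0 [[13, 9, -30, 8, -32, 71]]
thick 0.06 20 1 [[13, 9, -30, 8, -32, -109]]
thick 0.003 35 0 []
thick 0.003 35 1 []
thick 0.003 20 0 [[12, 15, -30, 9, -25, 71]]
thick 0.003 20 1 [[12, 15, -30, 9, -25, -109]]
real	0m12.308s
user	0m12.606s
sys	0m0.184s
```

The model fits to 0.5 mm. With the tool square in the gripper, the hang pose lies past joint 5's limit. It becomes reachable if the gripper is pitched about 12–15° less than the tool. So I'll lay the scraper down beside the stand and regrip it tilted.

Call:
jog_arm:
  plan: "0 0.6 -1 0 0 0 1;0 1 -1 0 0 0 1;0 1 -1 0 -0.3 0 1;0 1 0 0 -0.6 0 1;0 1 0 0 -0.6 0 1;0 1 0 0 -0.6 0 1;0 1 0 0 -0.6 0 1;0 1 0 0 -0.6 0 1;0 1 0 0 -0.6 0 1;0 1 0 0 -0.4 0 1"

```text
time_s: 14.45
tcp_pos: [0.5368, -0.1758, 0.2567]
ee_rot: [[0.999, -0.016, 0.028], [-0.015, -1.0, -0.014], [0.028, 0.013, -1.0]]
wrist_force: [-0.2, -0.0, -1.0]
gripper_width: 0.247
gripper_force: 30.0
```

```bash
python3 - <<'E'
from goal import *
from ik import *
s=r.sense();print(s["joints"].round(1),s["gripper_width"],s["wrist_force"].round(1),s["ee_rot"].round(3).tolist())
goal((0,0,0),(.46,-.24,-.021),0,slope=0)
for P in (12,15):
  R=gR(-P); print("bench",[o.round(0).tolist() for o in ik(np.array([.46,-.24,.004])+R[:,2]*.028,R,10)])
  al=np.radians(35); u=np.array([np.cos(al),0,np.sin(al)]); n=np.array([-np.sin(al),0,np.cos(al)])
  for nm,root,e in (("thin",[.655,.0595,.1747],.0607),("thick",[.655,-.0605,.1747],.075)):
    for h in (.06,.0):
        R=gR(35-P); print(P,nm,h,[o.round(0).tolist() for o in ik(np.array(root)-u*e+n*(h+.004)+R[:,2]*.028,R,12)])
E
```

```text
[ -1.2  13.   -4.    0.8 -71.4  90.1] 0.24730767239580584 [-0.2 -0.  -1. ] [[0.999, -0.016, 0.028], [-0.015, -1.0, -0.014], [0.028, 0.013, -1.0]]
t [ 0.5368 -0.1758  0.2567] goal [ 0.46  -0.24  -0.021]
shift, current axes /25mm [-3.35  2.47 11.05] goal axes [-3.07  2.57 11.11] turn/8 [ 0.1  -0.2  -0.11]
bench [[-9.0, 32.0, -22.0, 2.0, -48.0, 97.0]]
12 thin 0.06 [[27.0, 8.0, -35.0, 22.0, -28.0, 45.0]]
12 thin 0.0 [[24.0, 15.0, -36.0, 28.0, -20.0, 41.0]]
12 thick 0.06 [[13.0, 8.0, -34.0, 11.0, -27.0, 68.0]]
12 thick 0.0 [[12.0, 15.0, -34.0, 14.0, -19.0, 66.0]]
bench [[-8.0, 33.0, -20.0, 3.0, -52.0, 96.0]]
15 thin 0.06 [[26.0, 9.0, -31.0, 16.0, -33.0, 51.0]]
15 thin 0.0 [[24.0, 16.0, -31.0, 19.0, -26.0, 50.0]]
15 thick 0.06 [[13.0, 9.0, -30.0, 8.0, -32.0, 71.0]]
15 thick 0.0 [[12.0, 15.0, -30.0, 9.0, -25.0, 71.0]]
```

Call:
jog_arm:
  plan: "-0.77 0.64 1 0.1 -0.2 -0.11 1;-0.77 0.64 1 0 0 0 1;-0.77 0.64 1 0 0 0 1;-0.77 0.64 1 0 0 0 1;0 0 1 0 0 0 1;0 0 1 0 0 0 1;0 0 1 0 0 0 1;0 0 1 0 0 0 1;0 0 1 0 0 0 1;0 0 1 0 0 0 1"

```text
time_s: 15.45
tcp_pos: [0.4604, -0.239, 0.0054]
ee_rot: [[1.0, -0.0, 0.003], [-0.0, -1.0, -0.0], [0.003, 0.0, -1.0]]
wrist_force: [-0.1, 0.3, -0.0]
gripper_width: 0.247
gripper_force: 30.0
```

```bash
python3 - <<'E'
from goal import *
goal((0,0,0),(.46,-.24,-.021),0,slope=0)
E
```

```text
t [ 0.4604 -0.239   0.0054] goal [ 0.46  -0.24  -0.021]
shift, current axes /25mm [-0.02  0.04  1.06] goal axes [-0.02  0.04  1.06] turn/8 [ 0.   -0.02 -0.  ]
```

Call:
jog_arm:
  plan: "0 0 0.5 0 0 0 1;0 0 0.4 0 0 0 1;0 0 0.16 0 0 0 1;0 0 0 0 0 0 1;0 0 0 0 0 0 0;0 0 0 0 0 0 0;0 0 0 0 0 0 0;-0.11 0 0 0 -0.57 0 0;-0.11 0 0 0 -0.57 0 0;-0.11 0 0 0 -0.57 0 0"

```text
time_s: 16.45
tcp_pos: [0.4527, -0.239, -0.0188]
ee_rot: [[0.972, 0.001, -0.235], [0.001, -1.0, -0.001], [-0.235, 0.001, -0.972]]
wrist_force: [0.6, -1.0, -0.4]
gripper_width: 0.496
gripper_force: 0.0
```

Call:
jog_arm:
  plan: "0 0 0 0 0 0 0;0 0 0 0 0 0 1;0 0 0 0 0 0 1;0 0 0 0 0 0 1;0 0 0 0 0 0 1;0 0 0 0 0 0 1;0 0 0 0 0 0 1;0 0 0 0 0 0 1;0 0 0 0 0 0 1;0 0 0 0 0 0 1"

```text
time_s: 17.45
tcp_pos: [0.4518, -0.2389, -0.0194]
ee_rot: [[0.972, 0.001, -0.235], [0.001, -1.0, -0.001], [-0.235, 0.0, -0.972]]
wrist_force: [-2.3, -0.4, 5.4]
gripper_width: 0.245
gripper_force: 30.0
```

```bash
cat > eye.py <<'E'
# eye hole in tool frame from wrist picture while tool lies on the bench (underside z=0); args tag, expected length
import sys
from look import *
s,c,p,d,R,t=look(sys.argv[1])
S=cv2.cvtColor(p,cv2.COLOR_RGB2HSV)[:,:,1]; V=p.max(2)
m=((S<120)&(V>110)).astype(np.uint8); m[225:]=0
cs,hi=cv2.findContours(m,cv2.RETR_CCOMP,cv2.CHAIN_APPROX_NONE)
for i,q in enumerate(cs):
    if hi[0][i][3]>=0 and cv2.contourArea(q)>60:
        (u,v),(a,b),_=cv2.fitEllipse(q); w=cast(c,(u,v),z=.005)[0]
        P=cast(c,cv2.convexHull(q).reshape(-1,2),z=.010); 
        print("hole",round(u,1),round(v,1),"diam top",np.ptp(P,0)[:2].round(4),"W",w.round(4),"tool",((w-t)@R).round(4))
        w0=w*[1,1,0]; print("eye underside tool",((w0-t)@R).round(4))
        bl=(V<90)&(S<140); bl[:int(v)]=0; bl[225:]=0; bl[:,:int(u)-45]=0; bl[:,int(u)+45:]=0
        k,l,st,ce=cv2.connectedComponentsWithStats(bl.astype(np.uint8)); j=1+np.argmax(st[1:,4]); g=cast(c,ce[j],z=.016)[0]; print("grip centroid seen",ce[j],g.round(4),"yaw",np.degrees(np.arctan2(*(w-g)[[1,0]])).round(2))
E
python3 eye.py w6; python3 -c "
from station import r;s=r.sense();print(s['gripper_force'])"
```

```text
17.45 [ 0.4518 -0.2389 -0.0194] [ -8.3  32.2 -21.    2.6 -50.3  96.5] [[0.972, 0.001, -0.235], [0.001, -1.0, -0.001], [-0.235, 0.0, -0.972]] F [-2.3 -0.4  5.4] 0.24490068115396219
hole 316.0 136.3 diam top [0.0126 0.0139] W [ 0.5214 -0.2374  0.005 ] tool [ 0.0619 -0.0014 -0.0401]
eye underside tool [ 0.0631 -0.0014 -0.0352]
grip centroid seen [316.         206.01295896] [ 0.4866 -0.2374  0.016 ] yaw 0.07
30.001210570335388
```

Call:
jog_arm:
  plan: "0 0 -0.4 0 0 0 1;0 0 -0.9 0 0 0 1;0 0 -1 0 0 0 1;0 0 -1 0 0.6 0 1;0 0 -1 0 0.6 0 1;0 0 -1 0 0.6 0 1;0 0 -1 0 0.6 0 1;0 0 -1 0 0.6 0 1;0 0 -1 0 0.6 0 1;0 0 -1 0 0.6 0 1"

```text
time_s: 18.5
tcp_pos: [0.4638, -0.2387, 0.2106]
ee_rot: [[0.937, 0.001, 0.348], [0.001, -1.0, -0.001], [0.348, 0.001, -0.937]]
wrist_force: [-0.2, 0.2, -0.4]
gripper_width: 0.247
gripper_force: 30.0
```

```bash
cat > g2.py <<'E'
# args: root y, standoff, eye x y z (tool), [dx dy corrections]
import sys
from h import *
from ik import gR,Ro
def g2(root,h,eye,pitch):
    al=np.radians(35); n=np.array([-np.sin(al),0,np.cos(al)])
    Rg=gR(pitch); s=r.sense(); R=s["ee_rot"]; t=s["tcp_pos"]
    tg=np.array(root)+h*n-Rg@np.array(eye)
    print("J",s["joints"].round(1),"grip",s["gripper_width"].__round__(3),"F",s["wrist_force"].round(1),"t",t.round(4),"goal",tg.round(4))
    print("shift now-axes",((tg-t)@R/.025).round(2),"goal-axes",((tg-t)@Rg/.025).round(2),"turn",(Ro.from_matrix(R.T@Rg).as_rotvec(degrees=True)/8).round(2))
    print("axial push (into board), unit 25 mm in goal axes",(-n@Rg).round(3),"upslope",(np.array([np.cos(al),0,np.sin(al)])@Rg).round(3))
if __name__=="__main__":
    a=[float(x) for x in sys.argv[1:]]
    g2((.655,a[0],.1747),a[1],a[2:5],21.4)
E
python3 g2.py .0595 .06 .0625 -.0005 -.0352
```

```text
J [-12.3   2.  -24.3  -6.1 -44.  106. ] grip 0.247 F [-0.2  0.2 -0.4] t [ 0.4638 -0.2387  0.2106] goal [0.5752 0.059  0.1683]
shift now-axes [  3.6  -11.91   3.13] goal-axes [  3.53 -11.91   3.2 ] turn [0.   0.13 0.01]
axial push (into board), unit 25 mm in goal axes [0.235 0.    0.972] upslope [ 0.972  0.    -0.235]
```

Call:
jog_arm:
  plan: "0 -1 0 0 0.13 0 1;0 -1 0 0 0 0 1;0 -1 0 0 0 0 1;0 -1 0 0 0 0 1;0 -1 0 0 0 0 1;0 -1 0 0 0 0 1;0 -1 0 0 0 0 1;0 -1 0 0 0 0 1;0 -1 0 0 0 0 1;0 -1 0 0 0 0 1"

```text
time_s: 19.5
tcp_pos: [0.4632, 0.0127, 0.2092]
ee_rot: [[0.932, 0.001, 0.362], [0.001, -1.0, 0.001], [0.362, -0.001, -0.932]]
wrist_force: [0.7, -0.6, -0.5]
gripper_width: 0.249
gripper_force: 30.0
```

Call:
jog_arm:
  plan: "0.9 -0.48 0.7 0 0 0 1;0.9 -0.48 0.7 0 0 0 1;0.9 -0.48 0.7 0 0 0 1;0.8 -0.47 0.7 0 0 0 1;0 0 0.2 0 0 0 1;0 0 0.1 0 0 0 1;0 0 0 0 0 0 1;0 0 0 0 0 0 1;0 0 0 0 0 0 1;0 0 0 0 0 0 1"

```text
time_s: 20.5
tcp_pos: [0.5724, 0.059, 0.1685]
ee_rot: [[0.933, 0.001, 0.361], [0.001, -1.0, 0.0], [0.361, -0.0, -0.933]]
wrist_force: [-0.2, 0.3, -0.3]
gripper_width: 0.252
gripper_force: 30.0
```

```bash
python3 g2.py .0595 .06 .0625 -.0005 -.0352; python3 - <<'E'
from look import *
s,c,p,d,R,t=look("w7"); cv2.imwrite("pics/w7c.png",cv2.resize(p[60:230,200:500],None,fx=2.6,fy=2.6)[:,:,::-1])
E
```

```text
J [ 26.9   8.1 -33.2  18.4 -31.   48.8] grip 0.252 F [-0.2  0.3 -0.3] t [0.5724 0.059  0.1685] goal [0.5752 0.059  0.1683]
shift now-axes [ 0.1  -0.    0.05] goal-axes [ 0.1  -0.    0.05] turn [-0.    0.03  0.  ]
axial push (into board), unit 25 mm in goal axes [0.235 0.    0.972] upslope [ 0.972  0.    -0.235]
20.5 [0.5724 0.059  0.1685] [ 26.9   8.1 -33.2  18.4 -31.   48.8] [[0.933, 0.001, 0.361], [0.001, -1.0, 0.0], [0.361, -0.0, -0.933]] F [-0.2  0.3 -0.3] 0.2520322166480753
```

View pics/w7c.png

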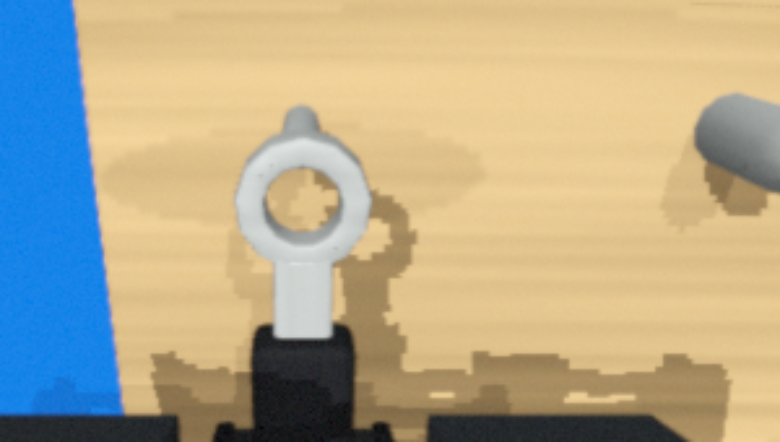

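The hole is at px (316.5,139). The thin peg's foot shows above the ring at about px (316,100), and its tip is hidden behind the ring. The thick peg is at about px (475,107). I'll compare these with predicted projections.

```bash
cat > proj.py <<'E'
from h import *
def proj(c,P):
    E=np.array(c["extrinsics"]); q=(np.atleast_2d(P)-E[:3,3])@E[:3,:3]; q=q*[1,-1,-1]
    return cv2.projectPoints(q.reshape(-1,1,3),np.zeros(3),np.zeros(3),c["mtx"],c["distortion"])[0].reshape(-1,2)
E
python3 - <<'E'
from proj import *
c=r.get_calibration("wrist"); f=np.load("w7.npz"); p,d,R,t=f["p"],f["d"],f["R"],f["t"]
al=np.radians(35); n=np.array([-np.sin(al),0,np.cos(al)])
for nm,y in (("thin",.0595),("thick",-.0605)):
    a=np.array([.655,y,.1747]); print(nm,proj(c,[a,a+n*.02,a+n*.042]).round(1).tolist())
print("eye",proj(c,t+R@[.0625,-.0005,-.0352]),proj(c,t+R@[.0625,-.0005,-.0352]+n*.01))
# board plane from wrist depth
vv,uu=np.mgrid[0:400,0:640]; H,S,V=cv2.split(cv2.cvtColor(p,cv2.COLOR_RGB2HSV))
m=(H>8)&(H<28)&(S>60)&(V>150)&(vv<215)&(vv>10)&(d>0); W=cast(c,np.c_[uu[m],vv[m]],depth=d[m]); inl=np.ones(len(W),bool)
for _ in range(4):
    mu=W[inl].mean(0); nn=np.linalg.svd(W[inl]-mu,full_matrices=False)[2][2]; nn*=np.sign(nn[2]); inl=abs((W-mu)@nn)<.004
print("plane",nn.round(4),np.degrees(np.arccos(nn[2])),"root height err",(np.array([.655,0,.1747])-mu)@nn, inl.sum())
B=np.c_[np.cross([0,1,0],nn),[0,1,0],nn]
L=(W[inl]-[.655,0,.1747])@B; print("board extents rel root",np.percentile(L,[.3,99.7],axis=0).round(4))
g=(S<60)&(vv<200)&(d>0); A=cast(c,np.c_[uu[g],vv[g]],depth=d[g]); L=(A-np.array([.655,0,.1747]))@B
for nm,y in (("thin",.0595),("thick",-.0605)):
    q=(abs(L[:,1]-y)<.02)&(abs(L[:,0])<.025)&(L[:,2]>.003)&(L[:,2]<.043)
    for h in (0,.01,.02,.03):
        k=q&(L[:,2]>=h)&(L[:,2]<h+.01)
        if k.sum()>5: print(nm,h,k.sum(),"x",np.percentile(L[k,0],[5,50,95]).round(4),"y",np.percentile(L[k,1],[2,50,98]).round(4))
E
```

```text
thin [[317.6, 108.5], [317.7, 114.3], [317.9, 122.2]]
thick [[482.2, 110.3], [497.3, 116.3], [517.5, 124.4]]
eye [[318.00018522 134.71001943]] [[318.08694606 140.20205086]]
plane [-0.5718  0.0016  0.8204] 34.87675726568805 root height err 0.0010972996476822225 43118
board extents rel root [[-0.0886 -0.1166 -0.003 ]
 [ 0.0354  0.1196  0.0008]]
thin 0 21 x [0.0037 0.0051 0.0057] y [0.0575 0.0613 0.0652]
thin 0.01 24 x [0.0038 0.0052 0.0058] y [0.057  0.061  0.0653]
thin 0.02 37 x [0.0041 0.0057 0.0062] y [0.0572 0.0606 0.065 ]
thin 0.03 10 x [-0.0036  0.0055  0.0062] y [0.0585 0.0612 0.0636]
thick 0 145 x [-0.0057  0.0042  0.0099] y [-0.0578 -0.0505 -0.0486]
thick 0.01 237 x [-0.0055  0.0037  0.01  ] y [-0.0584 -0.0504 -0.0486]
thick 0.02 266 x [-0.0058  0.0036  0.0101] y [-0.0582 -0.0503 -0.0484]
thick 0.03 535 x [-0.0061  0.0032  0.0093] y [-0.0627 -0.0525 -0.0488]
```

```bash
cat > ring.py <<'E'
# ring of held tool in board frame (origin: middle between pegs' feet), from wrist picture; arg: tag [new=1]
import sys
from look import *
from scipy.spatial.transform import Rotation as Ro
def ring(tag,outer,hmin=.045,hmax=.1):
    s,c,p,d,R,t=look(tag)
    al=np.radians(35); B=np.c_[[np.cos(al),0,np.sin(al)],[0,1,0],[-np.sin(al),0,np.cos(al)]]; o=np.array([.655,0,.1747])-B[:,2]*.001
    vv,uu=np.mgrid[0:400,0:640]; H,S,V=cv2.split(cv2.cvtColor(p,cv2.COLOR_RGB2HSV))
    m=((S<70)&(V>105)&(vv<222)&(d>0)); A=(cast(c,np.c_[uu[m],vv[m]],depth=d[m])-o)@B
    cs,hi=cv2.findContours(m.astype(np.uint8),cv2.RETR_CCOMP,cv2.CHAIN_APPROX_NONE)
    for i,q in enumerate(cs):
        if hi[0][i][3]>=0 and cv2.contourArea(q)>100:
            par=cs[hi[0][i][3]]; mk=np.zeros(m.shape,np.uint8); cv2.drawContours(mk,[par],-1,1,-1); hm=np.zeros_like(mk); cv2.drawContours(hm,[q],-1,1,-1)
            k=(mk>0)&(cv2.dilate(hm,np.ones((3,3)))==0)&m
            P=(cast(c,np.c_[uu[k],vv[k]],depth=d[k])-o)@B
            hc=cv2.fitEllipse(q)[0]
            near=np.linalg.norm(P[:,:2]-np.median(P[:,:2],0),axis=1)<.03; P=P[near]
            X=np.c_[P[:,:2],np.ones(len(P))]; w=np.linalg.lstsq(X,P[:,2],rcond=None)[0]; g=abs(X@w-P[:,2])<.002; w=np.linalg.lstsq(X[g],P[g,2],rcond=None)[0]
            nrm=np.r_[-w[:2],1]; nw=B@(nrm/np.linalg.norm(nrm)); pl=(nw,nw@(o+B@[0,0,w[2]]))
            ct=cast(c,q.reshape(-1,2),plane=pl); cb=(ct-o)@B   # hole rim seen in top plane
            Q=(cast(c,cv2.convexHull(par).reshape(-1,2),plane=pl)-o)@B
            top=Q[Q[:,0]>np.median(cb[:,0])-.003]   # upper half of outer rim
            A2=np.c_[2*top[:,:2],np.ones(len(top))]; sol=np.linalg.lstsq(A2,(top[:,:2]**2).sum(1),rcond=None)[0]
            print("ring tilt deg x,y",np.degrees(w[:2]).round(1),"outer centre",sol[:2].round(4),"r",np.sqrt(sol[2]+sol[:2]@sol[:2]).round(4),"height top",(w@[*sol[:2],1]).round(4),"hole rim mean",cb.mean(0).round(4),"hole y",((cb[:,1].min()+cb[:,1].max())/2).round(4),"px",np.round(hc,1))
if __name__=="__main__": ring(sys.argv[1],float(sys.argv[2]))
E
python3 ring.py w8 .0135
```

```text
20.55 [0.5725 0.059  0.1684] [ 26.9   8.1 -33.2  18.4 -31.   48.8] [[0.933, 0.001, 0.361], [0.001, -1.0, 0.0], [0.361, -0.0, -0.933]] F [0.4 0.6 0. ] 0.24534518132586425
ring tilt deg x,y [  2.1 -22.6] outer centre [-0.07 -0.25] r 0.0344 height top -0.1113 hole rim mean [-0.0692 -0.2383 -0.1159] hole y -0.2392 px [558.1 150.7]
ring tilt deg x,y [ -8.8 -12.3] outer centre [0.0026 0.0604] r 0.0128 height top 0.0681 hole rim mean [-0.0013  0.0606  0.0687] hole y 0.0609 px [315.8 136.4]
```

```bash
cat > rim.py <<'E'
# eye centre in board frame assuming tool parallel to board with underside h above it. args tag, outer r, hole r, h, thickness
import sys
from h import *
from look import look
def rim(tag,ro,rh,h,new=True):
    if new: look(tag)
    f=np.load(tag+".npz"); p=f["p"]; c=r.get_calibration("wrist")
    al=np.radians(35); B=np.c_[[np.cos(al),0,np.sin(al)],[0,1,0],[-np.sin(al),0,np.cos(al)]]; o=np.array([.655,0,.1747])-B[:,2]*.001
    H,S,V=cv2.split(cv2.cvtColor(p,cv2.COLOR_RGB2HSV)); m=((S<70)&(V>105)).astype(np.uint8); m[222:]=0
    cs,hi=cv2.findContours(m,cv2.RETR_CCOMP,cv2.CHAIN_APPROX_NONE); 
    for i,q in enumerate(cs):
        if hi[0][i][3]>=0 and cv2.contourArea(q)>80 and abs(q[:,0,0].mean()-316)<60:
            P=cs[hi[0][i][3]].reshape(-1,2)
            pl=(B[:,2],B[:,2]@(o+B[:,2]*(h+.010))); pb=(B[:,2],B[:,2]@(o+B[:,2]*h))
            O=(cast(c,P,plane=pl)-o)@B; Hh=(cast(c,q.reshape(-1,2),plane=pl)-o)@B; Hb=(cast(c,q.reshape(-1,2),plane=pb)-o)@B
            up=O[O[:,0]>np.median(Hh[:,0])]
            print("x: outer top",(O[:,0].max()-ro).round(4),"hole top",(Hh[:,0].max()-rh).round(4),"hole bottom rim",(Hb[:,0].min()+rh).round(4)," y: outer",((up[:,1].min()+up[:,1].max())/2).round(4),"w",np.ptp(up[:,1]).round(4),"hole",((Hh[:,1].min()+Hh[:,1].max())/2).round(4),"w",np.ptp(Hh[:,1]).round(4))
if __name__=="__main__": a=sys.argv; rim(a[1],float(a[2]),float(a[3]),float(a[4]),len(a)<6)
E
python3 rim.py w8 .0135 .0075 .060 old
```

```text
x: outer top 0.0033 hole top -0.0021 hole bottom rim -0.0033  y: outer 0.0603 w 0.0266 hole 0.0608 w 0.0146
```

The eye and peg agree across the slope to 0.5 mm. Up the slope the eye is 3.2 mm low, so I'll correct that and go halfway down the peg.

Call:
jog_arm:
  plan: "0.13 -0.02 -0.03 0 0.03 0 1;0 0 0 0 0 0 1;0.07 0 0.29 0 0 0 1;0.07 0 0.29 0 0 0 1;0.07 0 0.29 0 0 0 1;0.07 0 0.29 0 0 0 1;0 0 0 0 0 0 1;0 0 0 0 0 0 1;0 0 0 0 0 0 1;0 0 0 0 0 0 1"

```text
time_s: 21.6
tcp_pos: [0.5925, 0.0597, 0.1456]
ee_rot: [[0.931, 0.001, 0.365], [0.001, -1.0, 0.0], [0.365, 0.0, -0.931]]
wrist_force: [-0.7, -0.4, -1.0]
gripper_width: 0.251
gripper_force: 30.0
```

```bash
python3 g2.py .0612 .0 .0625 -.0005 -.0352; python3 - <<'E'
from look import *
s,c,p,d,R,t=look("w9"); cv2.imwrite("pics/w9c.png",cv2.resize(p[60:230,200:500],None,fx=2.6,fy=2.6)[:,:,::-1])
E
```

```text
J [ 25.6  11.4 -33.3  20.1 -27.2  47.9] grip 0.251 F [-0.7 -0.4 -1. ] t [0.5925 0.0597 0.1456] goal [0.6097 0.0607 0.1191]
shift now-axes [ 0.25 -0.04  1.24] goal-axes [ 0.25 -0.04  1.24] turn [-0.    0.    0.01]
axial push (into board), unit 25 mm in goal axes [0.235 0.    0.972] upslope [ 0.972  0.    -0.235]
21.6 [0.5925 0.0597 0.1456] [ 25.6  11.4 -33.3  20.1 -27.2  47.9] [[0.931, 0.001, 0.365], [0.001, -1.0, 0.0], [0.365, 0.0, -0.931]] F [-0.7 -0.4 -1. ] 0.25056004719799196
```

View pics/w9c.png

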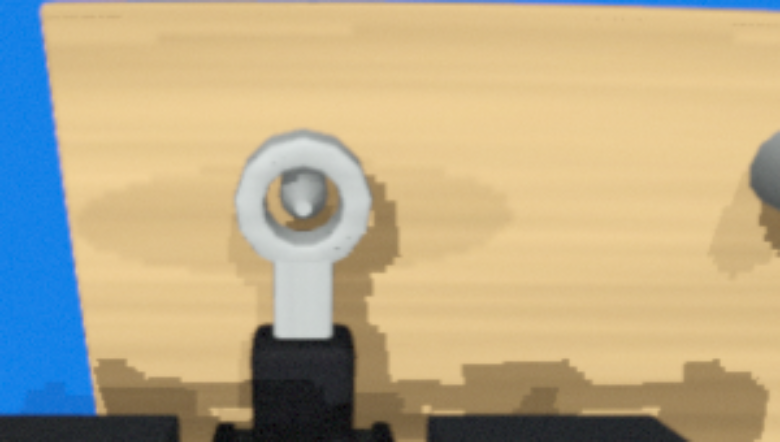

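The peg's tip sits inside the eye, centred at px (316,138). I'll push it down.

Call:
jog_arm:
  plan: "0.05 -0.02 0.2 0 0 0 1;0.05 0 0.2 0 0 0 1;0.05 0 0.2 0 0 0 1;0.05 0 0.2 0 0 0 1;0.05 0 0.2 0 0 0 1;0.03 0 0.12 0 0 0 1;0.02 0 0.08 0 0 0 1;0 0 0 0 0 0 1;0 0 0 0 0 0 1;0 0 0 0 0 0 1"

```text
time_s: 22.65
tcp_pos: [0.6104, 0.0601, 0.1203]
ee_rot: [[0.931, 0.001, 0.364], [0.001, -1.0, 0.0], [0.364, 0.0, -0.931]]
wrist_force: [-0.1, 0.4, -0.3]
gripper_width: 0.246
gripper_force: 30.0
```

```bash
python3 g2.py .0612 .0 .0625 -.0005 -.0352
```

```text
J [ 24.5  14.8 -33.6  22.2 -23.5  46.5] grip 0.246 F [-0.1  0.4 -0.3] t [0.6104 0.0601 0.1203] goal [0.6097 0.0607 0.1191]
shift now-axes [-0.04 -0.02  0.03] goal-axes [-0.04 -0.02  0.03] turn [-0.    0.    0.01]
axial push (into board), unit 25 mm in goal axes [0.235 0.    0.972] upslope [ 0.972  0.    -0.235]
```

Call:
jog_arm:
  plan: "0 0 0.06 0 0 0 1;0 0 0.06 0 0 0 1;0 0 0 0 0 0 1;0 0 0 0 0 0 0;0 0 0 0 0 0 0;0 0 0 0 0 0 0;0 0 0 0 0 0 0;0 0 -0.2 0 0 0 0;0 0 -0.5 0 0 0 0;0 0 -1 0 0 0 0"

```text
time_s: 23.65
tcp_pos: [0.5947, 0.0595, 0.1552]
ee_rot: [[0.933, 0.0, 0.36], [0.001, -1.0, -0.002], [0.36, 0.002, -0.933]]
wrist_force: [0.3, 0.2, 0.5]
gripper_width: 0.5
gripper_force: 0.0
```

```bash
python3 g2.py .0612 .0 .0625 -.0005 -.0352; python3 rim.py w10 .0135 .0075 0; python3 - <<'E'
from h import *
f=np.load("w10.npz");p=f["p"]; cv2.imwrite("pics/w10c.png",cv2.resize(p[60:240,200:440],None,fx=2,fy=2)[:,:,::-1])
E
```

```text
J [ 25.7  11.1 -31.5  18.7 -29.5  49.5] grip 0.5 F [0.3 0.2 0.5] t [0.5947 0.0595 0.1552] goal [0.6097 0.0607 0.1191]
shift now-axes [ 0.04 -0.05  1.56] goal-axes [ 0.03 -0.05  1.56] turn [0.01 0.04 0.01]
axial push (into board), unit 25 mm in goal axes [0.235 0.    0.972] upslope [ 0.972  0.    -0.235]
23.65 [0.5947 0.0595 0.1552] [ 25.7  11.1 -31.5  18.7 -29.5  49.5] [[0.933, 0.0, 0.36], [0.001, -1.0, -0.002], [0.36, 0.002, -0.933]] F [0.3 0.2 0.5] 0.4999881298690532
```

View pics/w10c.png

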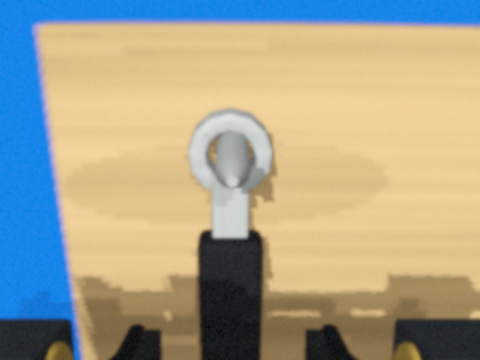

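The scraper's eye is on the peg, with the tip showing through the ring at crop (232,180), and the fingers are clear. Next I'll retreat and go to the spanner.

Call:
jog_arm:
  plan: "0 0 -1 0 0 0 -1;0 0 -1 0 0 0 -1;0 -0.5 -1 0 0 0 -1;0 -1 -0.5 0 -0.5 0 -1;0 -1 0 0 -0.7 0 -1;0 -1 0 0 -0.7 0 -1;0 -1 0 0 -0.7 0 -1;0 -1 0 0 -0.7 0 -1;0 -1 0 0 -0.7 0 -1;0 -1 0 0 -0.4 0 -1"

```text
time_s: 24.7
tcp_pos: [0.5649, 0.2487, 0.2374]
ee_rot: [[0.97, -0.0, -0.243], [-0.0, -1.0, -0.0], [-0.243, 0.0, -0.97]]
wrist_force: [0.2, 0.7, -0.7]
gripper_width: 0.998
gripper_force: 0.0
```

```bash
python3 - <<'E'
from h import *
from ik import *
s=r.sense(); R=s["ee_rot"];t=s["tcp_pos"]; print(s["time_s"],t.round(4),R.round(3).tolist(),s["joints"].round(1))
# pregrasp
Rg=gR(-13.6,yaw=-32.5); g=np.array([.4598,.3225,.004]); tg=g+Rg[:,2]*.028; pre=tg-Rg[:,2]*.13-Rg[:,0]*.03
print("turn",(Ro.from_matrix(R.T@Rg).as_rotvec(degrees=True)/8).round(2),"shift goal axes",((pre-t)@Rg/.025).round(2),"now axes",((pre-t)@R/.025).round(2))
print([o.round(0).tolist() for o in ik(pre,Rg,8,[s["joints"]])],[o.round(0).tolist() for o in ik(tg,Rg,8,[s["joints"]])])
# scraper heights on board from w10
c0=r.get_calibration("wrist"); T=np.eye(4);T[:3,:3]=R;T[:3,3]=t; X=np.linalg.inv(T)@c0["extrinsics"]
f=np.load("w10.npz"); T[:3,:3]=f["R"];T[:3,3]=f["t"]; c=dict(c0,extrinsics=T@X); d=f["d"]
al=np.radians(35); B=np.c_[[np.cos(al),0,np.sin(al)],[0,1,0],[-np.sin(al),0,np.cos(al)]]; o=np.array([.655,0,.1747])-B[:,2]*.001
for u,v in ((300,135),(333,135),(300,137),(315,168),(315,185),(315,200),(315,215),(270,100),(370,135)): print(u,v,((cast(c,[(u,v)],depth=np.median(d[v-1:v+2,u-1:u+2]))-o)@B).round(4)[0])
E
```

```text
24.7 [0.5649 0.2487 0.2374] [[0.97, -0.0, -0.243], [-0.0, -1.0, -0.0], [-0.243, 0.0, -0.97]] [ 34.3  27.8  17.2  -7.8 -91.1  56.4]
turn [0.97 0.05 3.94] shift goal axes [-3.99 -0.23  6.2 ] now axes [-3.01 -3.06  6.  ]
[[44.0, 24.0, -6.0, -15.0, -64.0, 21.0]] [[44.0, 33.0, -12.0, -17.0, -50.0, 26.0]]
300 135 [0.0003 0.0711 0.0096]
333 135 [0.0005 0.0503 0.0101]
300 137 [-0.0009  0.0711  0.0101]
315 168 [-0.0219  0.0616  0.0101]
315 185 [-0.0315  0.0616  0.0164]
315 200 [-0.0429  0.0616  0.0161]
315 215 [-0.0548  0.0616  0.0163]
270 100 [0.0202 0.0901 0.    ]
370 135 [-0.0021  0.025   0.0005]
```

Depth shows the scraper flat on the board: the ring top is 10 mm and the grip top 16 mm above it. On to the spanner's pre-grasp.

Call:
jog_arm:
  plan: "0 0 0.34 0.19 0.01 0.79 -1;0 0 0.34 0.19 0.01 0.79 -1;0 0 0.34 0.19 0.01 0.79 -1;0 0 0.34 0.19 0.01 0.79 -1;0 0 0.34 0.19 0.01 0.78 -1;-0.8 -0.04 0.9 0 0 0 -1;-0.8 -0.04 0.9 0 0 0 -1;-0.8 -0.04 0.9 0 0 0 -1;-0.8 -0.04 0.9 0 0 0 -1;-0.8 -0.04 0.9 0 0 0 -1"

```text
time_s: 25.7
tcp_pos: [0.452, 0.3205, 0.1101]
ee_rot: [[0.821, -0.536, -0.196], [-0.521, -0.844, 0.124], [-0.232, 0.001, -0.973]]
wrist_force: [0.1, 0.3, -0.8]
gripper_width: 0.998
gripper_force: 0.0
```

```bash
cat > sp.py <<'E'
import sys
from look import *
from ik import *
s,c,p,d,R,t=look(sys.argv[1])
vv,uu=np.mgrid[0:400,0:640]; H,S,V=cv2.split(cv2.cvtColor(p,cv2.COLOR_RGB2HSV))
A=cast(c,np.c_[uu.ravel(),vv.ravel()],depth=d.ravel()).reshape(400,640,3); T=(A-t)@R
near=(np.linalg.norm(A[:,:,:2]-[.46,.3225],axis=2)<.12)&(vv<225)
st=near&(S<110)&(V>105)
k,l,ss,ce=cv2.connectedComponentsWithStats(st.astype(np.uint8))
for i in range(1,k):
    if ss[i,4]>60: w=cast(c,ce[i],z=.010)[0]; print("steel",ss[i],"W",w.round(4))
gr=near&(A[:,:,2]>.0125)&(A[:,:,2]<.022)
k,l,ss,ce=cv2.connectedComponentsWithStats(gr.astype(np.uint8)); i=1+np.argmax(ss[1:,4]); g=cast(c,np.c_[uu[l==i],vv[l==i]],z=.016)
mu=g[:,:2].mean(0); a=np.linalg.svd(g[:,:2]-mu,full_matrices=False)[2][0]; a*=np.sign(a[0]); q=(g[:,:2]-mu)@np.c_[a,[-a[1],a[0]]]
print("grip px",ss[i],"W",mu.round(4),"yaw",np.degrees(np.arctan2(a[1],a[0])).round(1),"len,wid",np.ptp(q,0).round(4))
m=(st).astype(np.uint8); cs,hi=cv2.findContours(m,cv2.RETR_CCOMP,cv2.CHAIN_APPROX_NONE); eye=None
for i,cc in enumerate(cs):
    if hi[0][i][3]>=0 and cv2.contourArea(cc)>150:
        (u,v),ax,_=cv2.fitEllipse(cc); w=cast(c,(u,v),z=.005)[0]; eye=w; print("hole px",round(u,1),round(v,1),np.round(ax,1),"W",w.round(4),"underside in tool",((w*[1,1,0]-t)@R).round(4),"dist to grip",np.linalg.norm(w[:2]-mu).round(4),"yaw",np.degrees(np.arctan2(*(w[:2]-mu)[::-1])).round(1))
if eye is not None and len(sys.argv)>2:
    yaw=float(sys.argv[2]); Rg=gR(-13.6,yaw=yaw); ax=np.array([np.cos(np.radians(yaw)),np.sin(np.radians(yaw)),0]); G=eye*[1,1,0]-.075*ax+[0,0,.005]
    tg=G+Rg[:,2]*.028-ax*.002; print("grasp goal",tg.round(4),"turn",(Ro.from_matrix(R.T@Rg).as_rotvec(degrees=True)/8).round(2),"shift goal axes",((tg-t)@Rg/.025).round(2))
E
python3 sp.py w11 -32.5
```

```text
25.7 [0.452  0.3205 0.1101] [ 43.6  23.1  -6.9 -14.5 -64.1  20.8] [[0.821, -0.536, -0.196], [-0.521, -0.844, 0.124], [-0.232, 0.001, -0.973]] F [ 0.1  0.3 -0.8] 0.9981414746112491
steel [ 283   59   46   69 1654] W [0.5217 0.2888 0.01  ]
steel [291 204  33  21 575] W [0.4127 0.3588 0.01  ]
grip px [ 293  123   28   81 2101] W [0.4654 0.3246] yaw -32.6 len,wid [0.0835 0.0258]
hole px 305.6 85.8 [25.4 26.9] W [0.5249 0.2869 0.005 ] underside in tool [ 0.1029 -0.0108  0.0887] dist to grip 0.0704 yaw -32.3
grasp goal [ 0.4544  0.3318 -0.0222] turn [ 0.01 -0.02  0.01] shift goal axes [ 1.09 -0.43  5.18]
```

The grip measures 83.5 × 25.8 mm, which matches the spanner. I'll grasp it.

Call:
jog_arm:
  plan: "0.6 -0.22 0.4 0 0 0 -1;0.5 -0.21 0.6 0 0 0 -1;0 0 0.8 0 0 0 -0.4;0 0 0.8 0 0 0 -0.4;0 0 0.8 0 0 0 -0.2;0 0 0.8 0 0 0 -0.2;0 0 0.6 0 0 0 -0.2;0 0 0.37 0 0 0 -0.2;0 0 0 0 0 0 0.9;0 0 0 0 0 0 1"

```text
time_s: 26.75
tcp_pos: [0.4562, 0.331, -0.021]
ee_rot: [[0.822, -0.535, -0.196], [-0.521, -0.845, 0.124], [-0.231, 0.0, -0.973]]
wrist_force: [-0.1, -0.5, 1.1]
gripper_width: 0.494
gripper_force: 0.0
```

Call:
jog_arm:
  plan: "0 0 0 0 0 0 1;0 0 0 0 0 0 1;0 0 0 0 0 0 1;0 0 0 0 0 0 1;0 0 0 0 0 0 1;0 0 0 0 0 0 1;0 0 0 0 0 0 1;0 0 0 0 0 0 1;0 0 0 0 0 0 1;0 0 0 0 0 0 1"

```text
time_s: 27.75
tcp_pos: [0.4559, 0.3307, -0.0207]
ee_rot: [[0.822, -0.535, -0.196], [-0.521, -0.845, 0.123], [-0.232, 0.001, -0.973]]
wrist_force: [-0.9, -1.9, 5.8]
gripper_width: 0.29
gripper_force: 30.0
```

```bash
python3 sp.py w12
```

```text
27.75 [ 0.4559  0.3307 -0.0207] [ 43.9  33.2 -11.4 -17.1 -50.   25.3] [[0.822, -0.535, -0.196], [-0.521, -0.845, 0.123], [-0.232, 0.001, -0.973]] F [-0.9 -1.9  5.8] 0.2903076383252017
steel [ 275   59   86  117 4892] W [0.5249 0.2878 0.01  ]
grip px [ 293  176   50   49 2290] W [0.4882 0.3112] yaw -32.3 len,wid [0.0286 0.0255]
hole px 317.2 103.4 [50.4 50.7] W [0.5283 0.2857 0.005 ] underside in tool [ 0.0781 -0.0008 -0.0399] dist to grip 0.0476 yaw -32.4
```

Call:
jog_arm:
  plan: "0 0 -0.4 0 0 0 1;0 0 -0.9 0 0 0 1;0 0 -1 0 0 0 1;0 0 -1 0 0 0 1;0 0 -1 0 0 0 1;0 0 -1 -0.19 0 -0.79 1;0 0 -1 -0.19 0 -0.79 1;0 0 -1 -0.19 0 -0.79 1;0 0 -1 -0.19 0 -0.79 1;0 0 -1 -0.19 0 -0.78 1"

```text
time_s: 28.8
tcp_pos: [0.5038, 0.3077, 0.2053]
ee_rot: [[0.972, 0.005, -0.234], [0.004, -1.0, -0.003], [-0.234, 0.002, -0.972]]
wrist_force: [0.6, 0.2, -2.5]
gripper_width: 0.295
gripper_force: 30.0
```

```bash
sed -i 's/a\[2:5\],21.4/a[2:5],21.6/' g2.py; python3 g2.py -.0586 .065 .0781 -.0005 -.0399
```

```text
J [ 41.8  25.3   9.1  -8.9 -84.1  50.1] grip 0.295 F [ 0.6  0.2 -2.5] t [0.5038 0.3077 0.2053] goal [ 0.5598 -0.0591  0.1621]
shift now-axes [ 2.52 14.68  1.21] goal-axes [ 1.45 14.67  2.43] turn [0.02 4.39 0.03]
axial push (into board), unit 25 mm in goal axes [0.232 0.    0.973] upslope [ 0.973  0.    -0.232]
```

Call:
jog_arm:
  plan: "0 1 0 0 0.73 0 1;0 1 0 0 0.73 0 1;0 1 0 0 0.73 0 1;0 1 0 0 0.73 0 1;0 1 0 0 0.73 0 1;0 1 0 0 0.73 0 1;0 1 0 0 0 0 1;0 1 0 0 0 0 1;0 1 0 0 0 0 1;0 1 0 0 0 0 1"

```text
time_s: 29.8
tcp_pos: [0.5029, 0.0566, 0.2048]
ee_rot: [[0.93, 0.0, 0.366], [0.001, -1.0, -0.002], [0.366, 0.003, -0.93]]
wrist_force: [1.4, 0.6, -2.6]
gripper_width: 0.289
gripper_force: 30.0
```

Call:
jog_arm:
  plan: "0 1 0 0 0 0 1;0 1 0 0 0 0 1;0.3 1 0.1 0 0 0 1;0.3 0.9 0.5 0 0 0 1;0.3 0.77 0.5 0 0 0 1;0.3 0 0.5 0 0 0 1;0.2 0 0.5 0 0 0 1;0.05 0 0.2 0 0 0 1;0 0 0 0 0 0 1;0 0 0 0 0 0 1"

```text
time_s: 30.8
tcp_pos: [0.5586, -0.0584, 0.1654]
ee_rot: [[0.93, 0.001, 0.367], [0.002, -1.0, -0.002], [0.367, 0.002, -0.93]]
wrist_force: [-0.3, 0.7, -1.8]
gripper_width: 0.298
gripper_force: 30.0
```

```bash
python3 g2.py -.0586 .065 .0781 -.0005 -.0399; python3 rim.py w13 .0205 .0125 .065
```

```text
J [ 13.4   6.8 -32.5  10.  -30.1  69. ] grip 0.298 F [-0.3  0.7 -1.8] t [ 0.5586 -0.0584  0.1654] goal [ 0.5598 -0.0591  0.1621]
shift now-axes [-0.    0.03  0.14] goal-axes [-0.    0.03  0.14] turn [0.01 0.01 0.02]
axial push (into board), unit 25 mm in goal axes [0.232 0.    0.973] upslope [ 0.973  0.    -0.232]
30.8 [ 0.5586 -0.0584  0.1654] [ 13.4   6.8 -32.5  10.  -30.1  69. ] [[0.93, 0.001, 0.367], [0.002, -1.0, -0.002], [0.367, 0.002, -0.93]] F [-0.3  0.7 -1.8] 0.2982185004465329
x: outer top 0.0011 hole top -0.0003 hole bottom rim -0.0004  y: outer -0.0569 w 0.0411 hole -0.0568 w 0.0247
```

```bash
python3 - <<'E'
from h import *
f=np.load("w13.npz");p,d=f["p"],f["d"]; c=r.get_calibration("wrist")
al=np.radians(35); B=np.c_[[np.cos(al),0,np.sin(al)],[0,1,0],[-np.sin(al),0,np.cos(al)]]; o=np.array([.655,0,.1747])-B[:,2]*.001
vv,uu=np.mgrid[0:400,0:640]; S=cv2.cvtColor(p,cv2.COLOR_RGB2HSV)[:,:,1]
g=(d>0)&(vv<222); L=(cast(c,np.c_[uu[g],vv[g]],depth=d[g])-o)@B; s=S[g]
for nm,y in (("thick",-.0586),("thin",.0612)):
    q=(s<70)&(abs(L[:,1]-y)<.02)&(abs(L[:,0])<.022)&(L[:,2]>.012)&(L[:,2]<.033); a=L[q]
    print(nm,q.sum(),"x",np.percentile(a[:,0],[5,50,95,98]).round(4),"y",np.percentile(a[:,1],[1,2,50,98,99]).round(4))
b=L[(abs(L[:,2])<.003)]; print("board",np.percentile(b,[.3,50,99.7],axis=0).round(4))
E
python3 rim.py w13 .0205 .0125 .0685 old
```

```text
thick 10 x [-0.0086  0.0065  0.0082  0.0084] y [-0.0614 -0.0612 -0.0525 -0.0507 -0.0507]
thin 282 x [-0.0024  0.0025  0.0062  0.0065] y [0.0556 0.0557 0.057  0.0608 0.061 ]
board [[-0.111  -0.1177 -0.0016]
 [-0.0181  0.0035  0.0004]
 [ 0.0359  0.1198  0.0024]]
x: outer top 0.0012 hole top 0.0 hole bottom rim 0.0005  y: outer -0.0568 w 0.0401 hole -0.0568 w 0.0241
```

Call:
jog_arm:
  plan: "0 0.08 0 0 0 0 1;0 0 0 0 0 0 1;0.07 0 0.3 0 0 0 1;0.07 0 0.3 0 0 0 1;0.07 0 0.3 0 0 0 1;0.07 0 0.3 0 0 0 1;0 0 0 0 0 0 1;0 0 0 0 0 0 1;0 0 0 0 0 0 1;0 0 0 0 0 0 1"

```text
time_s: 31.85
tcp_pos: [0.5766, -0.0608, 0.1405]
ee_rot: [[0.93, 0.001, 0.368], [0.001, -1.0, -0.002], [0.368, 0.002, -0.93]]
wrist_force: [-0.4, -0.2, -2.5]
gripper_width: 0.297
gripper_force: 30.0
```

```bash
python3 g2.py -.059 .0 .0781 -.0005 -.0399; python3 rim.py w14 .0205 .0125 .037; python3 - <<'E'
from h import *
f=np.load("w14.npz");p,d=f["p"],f["d"]; c=r.get_calibration("wrist")
al=np.radians(35); B=np.c_[[np.cos(al),0,np.sin(al)],[0,1,0],[-np.sin(al),0,np.cos(al)]]; o=np.array([.655,0,.1747])-B[:,2]*.001
vv,uu=np.mgrid[0:400,0:640]; g=(d>0)&(vv<222); L=(cast(c,np.c_[uu[g],vv[g]],depth=d[g])-o)@B
# peg tip face seen through the hole
q=(L[:,2]>.030)&(L[:,2]<.0445)&(abs(L[:,0])<.012)&(abs(L[:,1]+.059)<.012); a=L[q]
print(q.sum(),np.percentile(a,[2,50,98],axis=0).round(4).tolist())
q=(L[:,2]>.0455)&(L[:,2]<.055)&(abs(L[:,1]+.059)<.03)&(L[:,0]>-.022); a=L[q]; print("ring",q.sum(),np.percentile(a,[.5,50,99.5],axis=0).round(4).tolist())
E
```

```text
J [ 12.5  10.3 -32.6  10.6 -26.4  68.9] grip 0.297 F [-0.4 -0.2 -2.5] t [ 0.5766 -0.0608  0.1405] goal [ 0.5971 -0.0595  0.1089]
shift now-axes [ 0.3  -0.05  1.48] goal-axes [ 0.3  -0.05  1.48] turn [ 0.01 -0.    0.01]
axial push (into board), unit 25 mm in goal axes [0.232 0.    0.973] upslope [ 0.973  0.    -0.232]
31.85 [ 0.5766 -0.0608  0.1405] [ 12.5  10.3 -32.6  10.6 -26.4  68.9] [[0.93, 0.001, 0.368], [0.001, -1.0, -0.002], [0.368, 0.002, -0.93]] F [-0.4 -0.2 -2.5] 0.29699155214577927
x: outer top 0.0013 hole top 0.0005 hole bottom rim 0.0005  y: outer -0.0593 w 0.0404 hole -0.0593 w 0.0242
1282 [[-0.0106, -0.0683, 0.0331], [0.0016, -0.0591, 0.0413], [0.0097, -0.0496, 0.0439]]
ring 3916 [[-0.0217, -0.0787, 0.0458], [0.0021, -0.0595, 0.0481], [0.0206, -0.0402, 0.0498]]
```

The ring is centred over the peg's tip to within 0.5 mm, so I'll push it down.

Call:
jog_arm:
  plan: "0.04 0 0.2 0 0 0 1;0.04 0 0.2 0 0 0 1;0.05 0 0.2 0 0 0 1;0.05 0 0.2 0 0 0 1;0.05 0 0.2 0 0 0 1;0.05 0 0.2 0 0 0 1;0.03 0 0.12 0 0 0 1;0.02 0 0.08 0 0 0 1;0 0 0 0 0 0 1;0 0 0 0 0 0 1"

```text
time_s: 32.9
tcp_pos: [0.5971, -0.0608, 0.1107]
ee_rot: [[0.93, 0.001, 0.368], [0.001, -1.0, -0.002], [0.368, 0.002, -0.93]]
wrist_force: [-0.2, -0.1, -2.7]
gripper_width: 0.298
gripper_force: 30.0
```

```bash
python3 g2.py -.059 .0 .0781 -.0005 -.0399
```

```text
J [ 11.9  14.4 -32.7  11.8 -22.2  68.1] grip 0.298 F [-0.2 -0.1 -2.7] t [ 0.5971 -0.0608  0.1107] goal [ 0.5971 -0.0595  0.1089]
shift now-axes [-0.03 -0.05  0.07] goal-axes [-0.03 -0.05  0.07] turn [0.01 0.   0.01]
axial push (into board), unit 25 mm in goal axes [0.232 0.    0.973] upslope [ 0.973  0.    -0.232]
```

Call:
jog_arm:
  plan: "0 0 0.06 0 0 0 1;0 0 0.05 0 0 0 1;0 0 0 0 0 0 1;0 0 0 0 0 0 -0.1;0 0 0 0 0 0 -0.1;0 0 0 0 0 0 -0.1;0 0 0 0 0 0 -0.1;0 0 -0.3 0 0 0 -0.1;0 0 -0.8 0 0 0 -0.1;0 0 -1 0 0 0 -0.1"

```text
time_s: 33.9
tcp_pos: [0.578, -0.0609, 0.1566]
ee_rot: [[0.931, 0.001, 0.365], [0.002, -1.0, -0.002], [0.365, 0.003, -0.931]]
wrist_force: [0.5, -0.4, 0.0]
gripper_width: 0.551
gripper_force: 0.0
```

Call:
jog_arm:
  plan: "0 0 -1 0 0 0 -0.1;0 0 -1 0 0 0 -0.1;0 0 -1 0 0 0 -0.1;0 0 0 0 0 0 -0.1;0 0 0 0 0 0 -0.1;0 0 0 0 0 0 -0.1;0 0 0 0 0 0 -0.1;0 0 0 0 0 0 -0.1;0 0 0 0 0 0 -0.1;0 0 0 0 0 0 -0.1"

```text
time_s: 34.9
tcp_pos: [0.5512, -0.0606, 0.2262]
ee_rot: [[0.93, 0.001, 0.367], [0.002, -1.0, -0.002], [0.367, 0.003, -0.93]]
wrist_force: [-0.1, -0.4, -0.1]
gripper_width: 0.55
gripper_force: 0.0
```

```bash
python3 - <<'E'
from look import *
s,c,p,d,R,t=look("w15")
al=np.radians(35); B=np.c_[[np.cos(al),0,np.sin(al)],[0,1,0],[-np.sin(al),0,np.cos(al)]]; o=np.array([.655,0,.1747])-B[:,2]*.001
vv,uu=np.mgrid[0:400,0:640]; g=(d>0)&(vv<222); L=(cast(c,np.c_[uu[g],vv[g]],depth=d[g])-o)@B
for nm,y,ro,x1 in (("spanner",-.059,.0205,-.035),("scraper",.0612,.0135,-.03)):
    n=abs(L[:,1]-y)<.03
    rg=L[n&(abs(L[:,2]-.010)<.0035)&(L[:,0]>-ro-.002)&(L[:,0]<ro+.004)]
    print(nm,"ring",len(rg),"x",np.percentile(rg[:,0],[.5,99.5]).round(4),"y",np.percentile(rg[:,1],[.5,99.5]).round(4),"z",np.median(rg[:,2]).round(4),"up/low z",[np.median(rg[k,2]).round(4) for k in (rg[:,0]>.008,rg[:,0]<-.008)])
    gp=L[n&(L[:,2]>.012)&(L[:,2]<.022)&(L[:,0]<x1)]; print("  grip",len(gp),"x",np.percentile(gp[:,0],[1,99]).round(3),"z",np.percentile(gp[:,2],[5,50,95]).round(4),"y",np.median(gp[:,1]).round(4))
E
python3 - <<'E'
import sys; sys.argv=["rim","w15",".0205",".0125","0","old"]
exec(open("rim.py").read())
E
```

```text
34.9 [ 0.5512 -0.0606  0.2262] [ 13.5   2.5 -26.9   7.9 -39.9  71.5] [[0.93, 0.001, 0.367], [0.002, -1.0, -0.002], [0.367, 0.003, -0.93]] F [-0.1 -0.4 -0.1] 0.5500880194550597
spanner ring 997 x [-0.022   0.0176] y [-0.0791 -0.04  ] z 0.0101 up/low z [np.float64(0.0103), np.float64(0.0101)]
  grip 1704 x [-0.107 -0.037] z [0.0144 0.0163 0.0174] y -0.0592
scraper ring 455 x [-0.0154  0.0111] y [0.0487 0.074 ] z 0.0098 up/low z [np.float64(0.0096), np.float64(0.0099)]
  grip 1302 x [-0.092 -0.031] z [0.0139 0.0159 0.0171] y 0.0603
```

Both tools lie flat: ring tops are 10 mm and grips 16 mm above the board, and the eyes sit about 2 mm below the peg axes, within the slack. The gripper is clear, so I'll hand in.

```bash
python3 -c "
from station import r; print(r.finish_job())"
```

```text
the job is handed in; nothing more can be done
None
```

Job handed in at about 35 s: the spanner hangs on the thick peg and the scraper on the thin peg, both measured flat on the board with handles down the slope, and I never touched the spool, jar or carton; the hand-in returned no verdict.

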